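# Post-cure the new hand stamps in the UV unit

### The job

Give the new wooden-handled stamps their final UV cure: stand every one of them face down on the glass bed of the open curing unit, shut the upper shell gently until its edge meets the lower shell all round, then hold the unit's button fully down for at least four seconds without a break and let it go. Then open the unit wide, stand all the stamps upright inside the ceramic dish, and leave the empty unit shut flush; never press the button while the unit is open, and leave the other things on the desk where they are.

Things in the scene. Friction and masses are not known exactly. Their poses are not given: they have to be found in the camera images.
- stamp_square: hand stamp: wooden mount 44 x 44 mm, 20 mm high, with a turned wooden handle on top (barrel 27 mm across from 33 to 55 mm up, domed end at 62 mm). Loose, about 0.1 kg or less, start upright on the desk left of the curing unit. Origin: centre of the underside (printing face); z points up along the handle. Absent in some runs (then None)
- stamp_long: hand stamp: wooden mount 64 mm (its x) x 38 mm (its y), 20 mm high, with a turned wooden handle on top (barrel 27 mm across from 33 to 55 mm up, domed end at 62 mm). Loose, about 0.1 kg or less, start upright on the desk left of the curing unit. Origin: centre of the underside (printing face); z points up along the handle. Absent in some runs (then None)
- stamp_round: hand stamp: round wooden mount 46 mm across, 20 mm high, with a turned wooden handle on top (barrel 27 mm across from 33 to 55 mm up, domed end at 62 mm). Loose, about 0.1 kg or less, start upright on the desk left of the curing unit. Origin: centre of the underside (printing face); z points up along the handle. Absent in some runs (then None)
- stamp_large: hand stamp: wooden mount 54 x 54 mm, 20 mm high, with a turned wooden handle on top (barrel 27 mm across from 33 to 55 mm up, domed end at 62 mm). Loose, about 0.1 kg or less, start upright on the desk left of the curing unit. Origin: centre of the underside (printing face); z points up along the handle. Absent in some runs (then None)
- bed (a point): curing unit (fixed, grey lower shell 150 mm front to back (x) by 260 mm wide (y), 50 mm high): centre of the upper face of its glass bed, 30 mm above the desk. The bed is 140 mm (x) by 250 mm (y); walls 5 mm thick rise 20 mm above the glass to the parting edge all round. Axes: x from the front (robot side) to the hinge side, y to the left, z up. A control deck 90 mm wide and as high as the lower shell adjoins it on the right (-y)
- shell (a joint): hinge of the white upper shell (150 x 260 mm, 58 mm high, open below, amber window in its roof), which covers the bed: 0 rad = shut, edges meeting all round; grows as its front edge rises; 1.57 = wide open, standing upright above the hinge; leaning back a little at its stop, 1.65. Starts open. A stiff friction hinge: it stays where it is left; it takes about 4 N at the handle to move it. Shut, it leaves 73 mm above the glass inside
- shell_hinge (a point): middle of the upper shell's hinge line, at the rear upper edge of the lower shell: 75 mm behind (x) and 20 mm above the centre of the bed. The hinge line runs along y of the unit. Axes turn with the upper shell: shut, they are those of the bed
- shell_handle (a point): centre of the steel handle bar on the upper shell's front: a round bar 10 mm thick along y, 104 mm long between two posts 8 mm thick, its centre 40 mm clear of the shell's front face. Shut, it lies 190 mm in front of (-x) and 50 mm above the hinge line, 100 mm above the desk; with the shell upright it stands on top, 190 mm above and 50 mm behind the hinge line. Axes turn with the upper shell: shut, they are those of the bed
- jog (a joint): momentary push button on the control deck: travel in m, 0 = released, 0.006 = fully down (counts as held above 0.004). Springs back when let go; fully down takes 5 N
- jog_top (a point): centre of the push button's top face (32 mm across), which looks up, 72 mm above the desk; on the control deck, 178 mm to the right (-y) of the bed's centre
- dish_in (a point): oblong white ceramic dish, 260 mm (x) by 130 mm (y) outside, loose, 0.95 kg, to the right of the unit: centre of its flat inner floor, 6 mm above the desk. The floor is 248 x 118 mm; walls 6 mm thick rise 12 mm above the floor. Axes: x along its length, z up
- offcut: bystander: plain wooden offcut 50 x 35 x 25 mm without a handle, lying on the desk near the stamps; origin at the centre of its underside
- ink_tin: bystander: flat closed steel ink-pad tin 77 x 112 x 19 mm; origin at the centre of its underside
- tape_roll: bystander: roll of tape standing flat, 96 mm across, 48 mm high; origin at the centre of its underside
- pencil_pot: bystander: ceramic pot 68 mm across, 70 mm high, with pencils to 150 mm; origin at the centre of its underside
Things that resemble listed ones, but are neither listed nor needed, are in the scene too. What is shaped like the stamp_round but blue is not meant.

How it is judged:
By the outcome, as a careful person would: the job done as asked, in the order asked, and still so for the second after the job is handed in, with the robot touching nothing.
Of stamp_square, stamp_long, stamp_round, stamp_large only 2 to 3 are there at a start; the rules pass over those that are not, and their reading is None.
At some moment in a run one of stamp_square, stamp_long, stamp_round, stamp_large, dish may be knocked a few centimetres aside while the robot is not near it.
It also fails if it takes over 210 s, if anything falls off the work surface, if the arm or the gripper's body presses on something with over 40 N, if the wrist force passes 120 N, or if a joint passes its speed limit or range.

### The arm

A 6-joint arm with a two-finger parallel gripper is mounted at the origin on the work surface. World frame = base frame: x ahead of the robot, y to its left, z up, the work surface at z = 0. Lengths are in m, angles in rad, forces in N, time in s.
With the tool pointing down it reaches from about 0.375 to 0.9 m from the base axis. Payload 3.1 kg.
Tool frame: the origin (TCP) lies between the finger pads; the fingertips stand 22 mm ahead of it and the grasp point (between the pads) lies 3 mm ahead of it; z points along the fingers, y is the line along which they close (so a half turn about z gives the same grasp; the last joint's range is limited). The gripper opens to 87 mm and grips with 3 to 60 N. Pads are 19 mm wide; open, the fingers measure 117 mm over their backs; the gripper's body (75 mm by 190 mm) begins 51 mm behind the grasp point.
Start: joints at [-1.367, 0.527, 1.433, -0, 1.181, -0.178], TCP at [0.233, -0.58, 0.245] pointing down, gripper open.
Joint ranges: [-3.08, 3.08], [-0.75, 2.2], [0.22, 2.44], [-1.43, 4.57], [0, 2.65], [-2.85, 2.85]. Speed limits (rad/s): [2.79, 2.79, 3.14, 3.14, 3.14, 3.14].

### API

Orientations are given as a unit quaternion [x, y, z, w].
In Python, from rig import get_obs, camera, get_calibration, hand_in, cut_out gives the robot as it stands.
- The arm moves only by the shell command python3 -m inch 'ROWS' [OPENING] [FORCE]. ROWS is JSON, one flat list of numbers, 6 for each row, row after row: the shift along the tool's x, y, z scaled (see below), then the turn, a rotation vector about the tool's x, y, z scaled (see below). A call has 1 to 20 rows; each row is the pose to reach, as a shift and turn from the pose commanded when the call began, along the tool's axes at that moment; what a row does not reach only later rows make up. The controller multiplies each number of a shift by 0.08 m and each number of a turn by 90 degrees. A row lasts 1/12 s, in which the tool goes at most 41.7 mm and 7.16 degrees, less where a joint would pass 70% of its speed; a pose out of reach is approached as far as the arm can. A call with a number of a shift or a turn outside -1 to 1 is refused whole. A call with a gripper value outside its range is refused whole. OPENING is the finger opening in mm, from 0 to 87, set as the call begins (- or left out, the last holds). The fingers move at their own pace and stop on an object; FORCE is the grip in N (left out, the last holds). Time passes only in rows, so rows that repeat a pose let the fingers close. It gives the time, the measured TCP pose, the force, the opening and the grip force at its end, in the units of the state.
- get_obs(): the state, without advancing time (a new reading comes with each control period).
- camera(name): name is "scene" or "top"; returns the picture (480x640x3 uint8, red, green, blue); there is no depth.
- get_calibration(name): a dict with "vertical_fov" (degrees; the focal length in pixels is half the picture's height over the tangent of half this angle, whatever the lens; pixels are square), "cx", "cy" (the principal point, pixels), "T" (4x4, takes a point from camera to world coordinates). Camera axes: x right, y down, z forward; pixel columns grow to the right and rows downward; lengths in m; the calibration is good to about 2 mm. A picture is of the moment at which its call begins. get_calibration takes no time and is no camera call.
- hand_in(): hands the job in; it is judged then, once.
Trained networks look in the newest picture that a camera, given by its name, has taken for a name from the list of things; names that differ only in an ending like _2 or _b are one class to them, and where a whole thing is asked for, a point or a joint stands for the part that bears it (a point fixed in the world has none). Each returns a list of dicts, best first, with "conf" (0 to 1); they miss things now and then, are a little off and sometimes report something else, mostly with a low value. They report only what shows in the picture. A call takes as long as a camera call. They do not tell look-alikes from the thing itself.
- cut_out(camera, thing): "region" (480x640 bool, what is visible of it) and "bbox" ([left, top, right, bottom] in pixels, round what is visible of it).
The state is a dict: "time": time; "q": joint angles; "joint_velocities": joint speeds; "joint_torque": joint torques, N m; "position": TCP position; "tool_rot": TCP orientation; "ft_force": force on the tool from outside, world axes, zero at the start; "moment": the same for the moment, N m; "grip_width": finger opening in m; "grip_force": force on a finger pad.
Only numpy, scipy, OpenCV 4.12 (cv2) and the standard library are available. Lean on these libraries where they do the work, as an engineer would, in place of code of your own. Each camera call takes 0.05 s, during which the arm holds its last target. There are 200 camera calls.

## Working session

There is one attempt and no reset: what is moved stays moved. The work goes in short steps, Python scripts to look and compute and a shell command to move; the robot and the scene stay as the last step left them, time stands still between calls to the robot, and variables do not carry over. Pictures are saved under pics/ and viewed, at most 14 in all, crops included, and the job is handed in when it is done.

```bash
ls; mkdir -p pics; python3 - <<'E'
from rig import *
import cv2,numpy as np
for n in("scene","top"):
    im=camera(n); cv2.imwrite(f"pics/{n}0.png",im[:,:,::-1]); c=get_calibration(n); print(n,c["vertical_fov"],c["cx"],c["cy"],np.round(c["T"],3).tolist(),c.keys())
o=get_obs();print(o)
E
```

```text
pics
scene 57.14992510948889 317.79124687388924 236.84852557596216 [[-0.924, 0.287, -0.251, 0.784], [0.381, 0.665, -0.642, 0.566], [-0.018, -0.689, -0.724, 0.721], [0.0, 0.0, 0.0, 1.0]] dict_keys(['vertical_fov', 'cx', 'cy', 'T'])
top 53.52917099168189 318.13177658259025 232.454313211292 [[0.01, -0.996, 0.084, 0.481], [-1.0, -0.01, -0.005, 0.027], [0.006, -0.084, -0.996, 1.061], [0.0, 0.0, 0.0, 1.0]] dict_keys(['vertical_fov', 'cx', 'cy', 'T'])
{'time': 0.1, 'q': array([-1.36751559e+00,  5.28398809e-01,  1.43378116e+00, -1.89843571e-05,
        1.18138957e+00, -1.78462345e-01]), 'joint_velocities': array([-1.14138798e-03, -2.17235160e-03, -3.89977551e-03, -3.54190747e-04,
        8.06741431e-05,  8.37703157e-05]), 'joint_torque': array([-2.85013766e-04, -4.40983701e+01, -1.77151000e+01,  6.34691468e-02,
        5.33947698e-02, -4.72913246e-05]), 'position': array([ 0.23275404, -0.57937593,  0.24365149]), 'tool_rot': array([ 9.81838099e-01,  1.89718136e-01, -2.10427371e-05, -9.88255377e-04]), 'ft_force': array([0.33349148, 0.13811228, 0.08878103]), 'moment': array([-0.02492611, -0.01621428, -0.00744173]), 'grip_force': 0.0, 'grip_width': 0.086623160543927}
```

View pics/scene0.png

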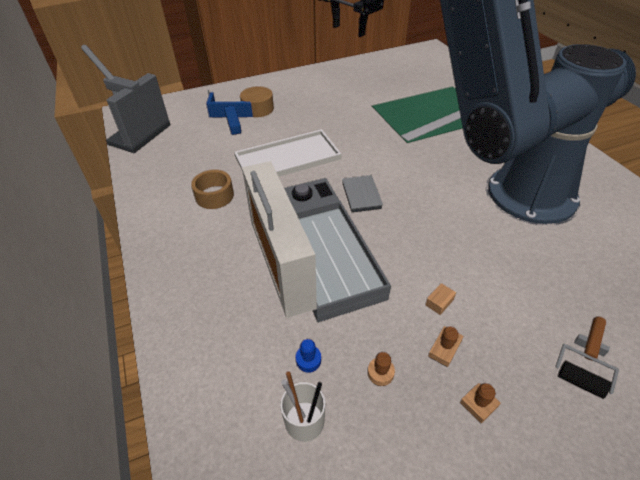

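View pics/top0.png

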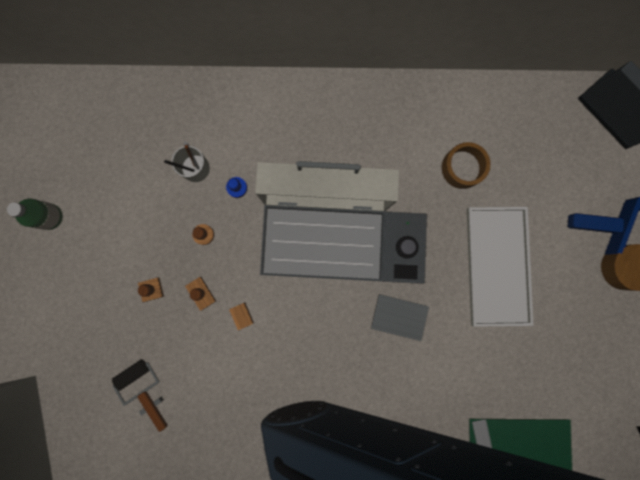

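The pictures show three stamps: round near top(203,234), long near (200,293), and a square or large one near (149,290). The offcut is at (241,315) and the blue decoy at (236,187). The unit is open with its bed near (325,243), the button is at (407,246) and the dish at (501,266).

```bash
cat > h.py <<'E'
from rig import *
import cv2,numpy as np
from scipy.spatial.transform import Rotation as R
from scipy.optimize import minimize
cal={n:get_calibration(n) for n in("scene","top")}
def f(c): return 240/np.tan(np.radians(c["vertical_fov"])/2)
def proj(n,P):
    c=cal[n];T=np.linalg.inv(c["T"]);p=np.atleast_2d(P)@T[:3,:3].T+T[:3,3]
    return np.c_[f(c)*p[:,0]/p[:,2]+c["cx"],f(c)*p[:,1]/p[:,2]+c["cy"]]
def unproj(n,uv,z):
    c=cal[n];d=c["T"][:3,:3]@np.array([(uv[0]-c["cx"])/f(c),(uv[1]-c["cy"])/f(c),1]);o=c["T"][:3,3]
    return o+d*(z-o[2])/d[2]
def box(a,b,z0,z1): return np.array([[x,y,z] for x in(-a/2,a/2) for y in(-b/2,b/2) for z in(z0,z1)])
def cyl(r,z0,z1): t=np.linspace(0,2*np.pi,24);return np.array([[r*np.cos(u),r*np.sin(u),z] for u in t for z in(z0,z1)])
hd=[cyl(.0135,.033,.055),cyl(.009,.055,.062),cyl(.008,.02,.035)]
M=dict(stamp_square=[box(.044,.044,0,.02)]+hd,stamp_long=[box(.064,.038,0,.02)]+hd,stamp_large=[box(.054,.054,0,.02)]+hd,
 stamp_round=[cyl(.023,0,.02)]+hd,dish=[box(.26,.13,0,.018)],offcut=[box(.05,.035,0,.025)],unit=[np.array([[x,y,.05] for x in(-.075,.075) for y in(-.22,.13)])])
def render(n,m,x,y,a,z=0,s=4):
    im=np.zeros((480*s,640*s),np.uint8) if 0 else np.zeros((480,640),np.uint8)
    for P in M[m]:
        Q=P@R.from_euler('z',a).as_matrix().T+[x,y,z]
        cv2.fillConvexPoly(im,cv2.convexHull(np.round(proj(n,Q)*16).astype(np.int32)),1,cv2.LINE_8,4)
    return im>0
def fit(masks,m,z=0):
    n0=list(masks)[0];v,u=np.nonzero(masks[n0]);g=unproj(n0,(u.mean(),v.mean()),z+.015)
    def cost(p):
        c=0
        for n,k in masks.items():
            r=render(n,m,p[0]/100,p[1]/100,p[2],z);c+=1-(r&k).sum()/max((r|k).sum(),1)
        return c/len(masks)
    best=min((minimize(cost,[g[0]*100,g[1]*100,a],method="Nelder-Mead",options=dict(initial_simplex=[[g[0]*100+i,g[1]*100+j,a+k] for i,j,k in((-.5,-.5,-.2),(.7,0,0),(0,.7,.1),(0,0,.3))],xatol=.01,fatol=1e-4)) for a in np.arange(0,np.pi,np.pi/6)),key=lambda r:r.fun)
    return best.x[0]/100,best.x[1]/100,best.x[2],1-best.fun
def pose():
    o=get_obs();return o["position"],R.from_quat(o["tool_rot"])
def go(p,yaw,tilt=0):
    "units (rows) from now to world target; yaw=tool x heading, tool pointing down"
    q,r=pose();t=R.from_euler('z',yaw)*R.from_euler('x',np.pi)
    return np.round(np.r_[r.inv().apply(np.array(p)-q)/.08,(r.inv()*t).as_rotvec()/(np.pi/2)],3)
def st(s=""):
    o=get_obs();p,r=pose();x=r.as_matrix()[:,0];z=r.as_matrix()[:,2]
    print(s,"t%.1f"%o["time"],np.round(p,4),"yaw%.3f"%np.arctan2(x[1],x[0]),"z",np.round(z,3),"F",np.round(o["ft_force"],1),"w%.4f g%.1f"%(o["grip_width"],o["grip_force"]))
E
python3 - <<'E'
from h import *
for n in("top","scene"): camera(n)
for t in("stamp_round","stamp_long","stamp_square","stamp_large","dish_in","offcut","jog","shell","ink_tin"):
    for n in("top","scene"):
        D=cut_out(n,t)
        for i,d in enumerate(D[:3]):
            v,u=np.nonzero(d["region"]);print(t,n,round(d["conf"],2),np.round(d["bbox"]),len(u),np.round([u.mean(),v.mean()],1))
            np.save(f"m_{t}_{n}_{i}.npy",d["region"])
print([np.round(unproj("top",p,.05),3) for p in((262,275),(425,283),(427,213))],unproj("top",(407,245),.072))
E
```

```text
stamp_round top 0.82 [194. 222. 215. 244.] 354 [203.6 234. ]
stamp_round top 0.67 [227. 175. 247. 198.] 346 [236.5 186.9]
stamp_round scene 0.93 [295. 341. 320. 372.] 656 [307.8 355.8]
stamp_round scene 0.67 [368. 353. 395. 387.] 739 [380.3 369.1]
stamp_long top 0.97 [188. 281. 211. 313.] 569 [200.4 293.3]
stamp_long scene 0.57 [426. 325. 464. 365.] 842 [445.  345.3]
stamp_square top 0.78 [140. 278. 163. 303.] 483 [150.4 289.4]
stamp_square top 0.75 [254. 160. 428. 284.] 17600 [338.1 223.8]
stamp_square scene 0.85 [459. 383. 502. 420.] 980 [480.  400.8]
dish_in top 0.82 [468. 207. 538. 326.] 7468 [499.5 266.3]
dish_in scene 0.85 [232. 128. 340. 177.] 2675 [291.4 152.4]
offcut top 0.62 [230. 302. 258. 332.] 457 [241.4 316.4]
offcut top 0.61 [403. 238. 418. 256.] 186 [408.  246.5]
offcut scene 0.63 [428. 281. 453. 316.] 577 [440.1 298.1]
offcut scene 0.37 [231. 128. 343. 174.] 2830 [291.4 152.4]
jog top 0.71 [402. 239. 416. 258.] 187 [408.  246.6]
jog scene 0.69 [296. 182. 308. 193.] 117 [301.6 189. ]
shell top 0.75 [257. 160. 399. 210.] 5991 [327.2 185.1]
shell scene 0.7 [239. 161. 316. 315.] 6425 [280.8 239.1]
shell scene 0.58 [293. 183. 306. 194.] 128 [301.5 189. ]
ink_tin top 0.78 [370. 294. 428. 342.] 1842 [400.  317.2]
ink_tin scene 0.85 [342. 179. 381. 213.] 1151 [361.3 193.2]
ink_tin scene 0.59 [194. 167. 235. 210.] 1347 [212.2 188.3]
ink_tin scene 0.52 [240. 162. 320. 316.] 6414 [280.7 238.9]
[array([0.475, 0.14 , 0.05 ]), array([ 0.461, -0.206,  0.05 ]), array([ 0.61 , -0.211,  0.05 ])] [ 0.54002741 -0.16366425  0.072     ]
```

```bash
python3 - <<'E'
import cv2,numpy as np
a=cv2.imread("pics/top0.png")
b=cv2.resize(a[155:335,130:330],None,fx=4,fy=3.33,interpolation=cv2.INTER_CUBIC) if 0 else cv2.resize(a[200:340,125:265],None,fx=4,fy=4)
cv2.imwrite("pics/c1.png",cv2.convertScaleAbs(b,alpha=1.5))
b=cv2.resize(a[150:300,250:440],None,fx=4,fy=4);cv2.imwrite("pics/c2.png",cv2.convertScaleAbs(b,alpha=1.5))
E
```

```text
(no output)
```

View pics/c2.png

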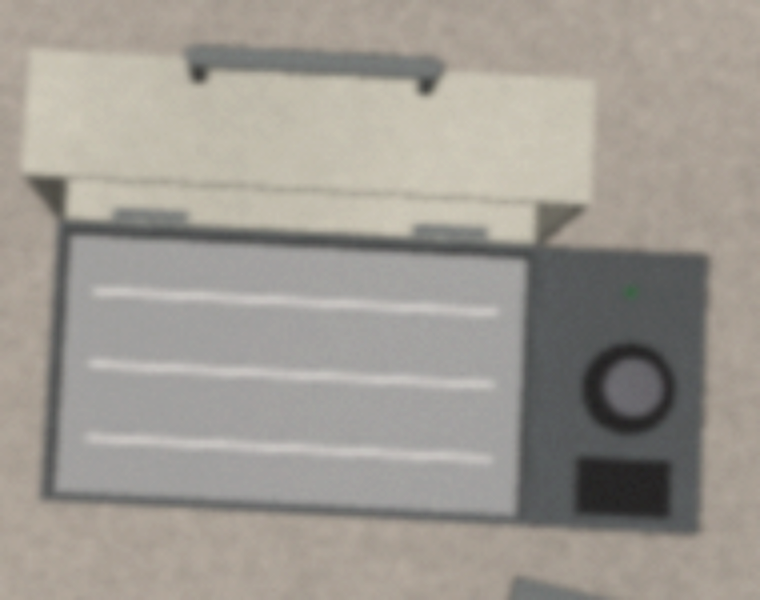

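The crop shows the lower shell's top-face corners at about (260.5,274.5), (424.3,283) and (427,214.3), the button at (408.2,247), and the handle bar at the top from (297,163) to (360,168).

```bash
python3 - <<'E'
from h import *
from scipy.optimize import least_squares
L=lambda t,n,i:np.load(f"m_{t}_{n}_{i}.npy")
for m,s in dict(stamp_round=(0,1),stamp_long=(0,0),stamp_square=(0,0)).items():
    mk={"top":L(m,"top",s[0]),"scene":L(m,"scene",s[1])}
    print(m,"both",np.round(fit(mk,m),4),"top",np.round(fit({"top":mk["top"]},m),4),"scene",np.round(fit({"scene":mk["scene"]},m),4))
    if m=="stamp_square": print("large?",np.round(fit(mk,"stamp_large"),4))
print("dish",np.round(fit({"top":L("dish_in","top",0),"scene":L("dish_in","scene",0)},"dish"),4),np.round(fit({"top":L("dish_in","top",0)},"dish"),4))
print("offcut",np.round(fit({"top":L("offcut","top",0),"scene":L("offcut","scene",0)},"offcut"),4))
P=np.array([[-.075,.13,.05],[-.075,-.22,.05],[.075,-.22,.05],[0,-.178,.072],[-.07,.125,.03],[-.07,-.125,.05],[.07,-.125,.05]]);
c=lambda u,v:(250+u/4,150+v/4)
U=np.array([c(42,498),c(697,532),c(708,257),c(633,388),c(54,492),c(518,518),c(528,258)])
g=lambda p:(proj("top",P@R.from_euler('z',p[2]).as_matrix().T+[p[0],p[1],0])-U).ravel()
r=least_squares(g,[.54,.02,0],x_scale=[.01,.01,.01],loss="soft_l1");print("unit",np.round(r.x,4),np.round(r.fun.reshape(-1,2),1).tolist())
E
```

```text
stamp_round both [0.5623 0.2738 1.2135 0.8963] top [0.5628 0.2736 0.3159 0.8719] scene [0.561  0.2723 0.6848 0.9341]
stamp_long both [0.4327 0.2769 0.591  0.9157] top [0.4327 0.2776 0.5347 0.9059] scene [0.4316 0.2752 3.7239 0.9283]
stamp_square both [0.4404 0.3849 0.2285 0.9086] top [0.4408 0.3869 0.3112 0.913 ] scene [0.4379 0.3841 3.4159 0.927 ]
large? [0.439  0.3842 0.319  0.6634]
dish [ 0.4993 -0.3806  0.0227  0.8765] [ 0.5001 -0.3803  3.164   0.9803]
offcut [0.3837 0.1863 0.4677 0.9294]
unit [ 0.5436  0.0118 -0.0446] [[-1.1, 0.6], [0.3, 1.1], [0.1, -0.5], [-0.1, 0.1], [-0.5, -0.2], [0.4, -0.2], [0.7, -0.8]]
```

View pics/c1.png

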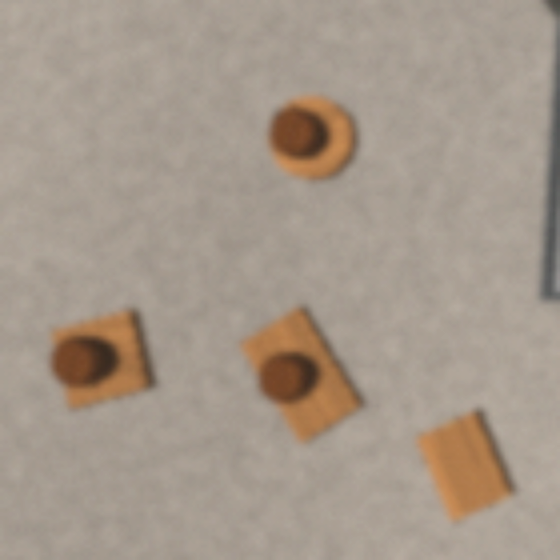

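```bash
python3 -m inch '[0,0,0,0,0,0.272,0,0,0,0,0,0.272,0,0,0,0,0,0.272,0,0,0,0,0,0.272]' 60 20
for i in 1 2 3 4; do python3 -m inch '[0.5,-1,0,0,0,0,0.5,-1,0,0,0,0,0.5,-1,0,0,0,0]'>/dev/null; done
for i in 1 2 3 4 5 6 7 8; do python3 -m inch '[0,-1,0,0,0,0,0,-1,0,0,0,0]'>/dev/null; done
python3 - <<'E'
from h import *
st()
camera("top");camera("scene")
mk={n:cut_out(n,"stamp_square")[0]["region"] for n in("top","scene")}
for n in mk: print(n,fit({n:mk[n]},"stamp_square"))
print(go([.440,.3855,.09],-.045))
E
```

```text
time: 1.43
position: [0.2329, -0.58, 0.2445]
tool_rot: [1.0, -0.025, 0.0, 0.0]
ft_force: [-0.4, -0.2, 1.1]
grip_width: 0.068
grip_force: 0.0
 t3.8 [0.4369 0.3739 0.2447] yaw-0.045 z [ 0.001  0.    -1.   ] F [ 1.2 -0.5 -0.3] w0.0600 g0.0
top (np.float64(0.4388503516516732), np.float64(0.3737582087600961), np.float64(2.372042150150203), np.float64(0.3825242718446602))
scene (np.float64(0.4379472943243472), np.float64(0.3840697952141576), np.float64(1.8454107754277085), np.float64(0.8974358974358975))
[ 3.600e-02 -1.700e-01  1.928e+00  1.000e-03 -0.000e+00  1.000e-03]
```

```bash
python3 -m inch '[0.03,-0.15,1,0,0,0,0.03,-0.15,1,0,0,0]' >/dev/null
python3 -m inch '[0,0,1,0,0,0,0,0,1,0,0,0]' >/dev/null
python3 -m inch '[0,0,0.25,0,0,0,0,0,0.47,0,0,0,0,0,0.47,0,0,0,0,0,0.47,0,0,0]' >/dev/null
python3 -c "from h import *;st()"
python3 -m inch '[0,0,0,0,0,0,0,0,0,0,0,0,0,0,0,0,0,0,0,0,0,0,0,0,0,0,0,0,0,0,0,0,0,0,0,0,0,0,0,0,0,0]' 15 20 >/dev/null
python3 -c "from h import *;st()"
python3 -m inch '[0,0,-1,0,0,0,0,0,-1,0,0,0,0,0,-1,0,0,0]' >/dev/null
python3 - <<'E'
from h import *
st()
U=np.array([.5436,.0118,0]);Ru=R.from_euler('z',-.0446)
for y in(.08,0,-.08): 
    p=U+Ru.apply([-.02,y,.0]);print(np.round(p,4),go([p[0],p[1],.079],-.045))
E
```

```text
t4.6 [0.4394 0.3818 0.0465] yaw-0.047 z [-0.002 -0.002 -1.   ] F [0.1 0.4 0.8] w0.0595 g0.0
 t5.2 [0.4395 0.3839 0.0475] yaw-0.045 z [ 0.001  0.    -1.   ] F [ 0.5 -0.2  3.6] w0.0263 g20.0
 t5.5 [0.443  0.3861 0.1326] yaw-0.045 z [ 0.01   0.006 -1.   ] F [ 1.1  1.  -0.6] w0.0261 g20.0
[0.5272 0.0926 0.    ] [ 1.21   3.622  0.659 -0.004 -0.006  0.   ]
[0.5236 0.0127 0.    ] [ 1.210e+00  4.622e+00  6.520e-01 -4.000e-03 -6.000e-03  0.000e+00]
[ 0.5201 -0.0672  0.    ] [ 1.211e+00  5.622e+00  6.460e-01 -4.000e-03 -6.000e-03  0.000e+00]
```

```bash
for i in 1 2 3 4 5; do python3 -m inch '[0.25,1,0,0,0,0,0.25,1,0,0,0,0]'>/dev/null; done
python3 -m inch '[0.01,0.59,0,0,0,0,0.01,0.59,0,0,0,0,0.01,0.59,0,0,0,0,0.01,0.59,0,0,0,0]'>/dev/null
python3 -c "from h import *;st();print(go([.5201,-.0672,.0775],-.045))"
```

```text
t6.6 [ 0.5189 -0.0675  0.1266] yaw-0.047 z [-0.001  0.001 -1.   ] F [-0.4  0.8 -1.3] w0.0259 g20.0
[ 0.015 -0.004  0.614 -0.001  0.001 -0.001]
```

```bash
python3 -m inch '[0.01,0,0.3,0,0,0,0.01,0,0.5,0,0,0,0.01,0,0.61,0,0,0,0.01,0,0.61,0,0,0,0.01,0,0.61,0,0,0]'>/dev/null
python3 -c "from h import *;st()"
python3 -m inch '[0,0,0,0,0,0,0,0,0,0,0,0,0,0,0,0,0,0]' 55 20 >/dev/null
python3 -m inch '[0,0,-1,0,0,0,0,0,-1,0,0,0,0,0,-1,0,0,0]' >/dev/null
for i in 1 2 3 4; do python3 -m inch '[0,-1,0,0,0,0,0,-1,0,0,0,0]'>/dev/null; done
python3 - <<'E'
from h import *
st()
im=camera("scene");camera("top");cv2.imwrite("pics/s1.png",im[:,:,::-1])
print("sq",fit({"scene":cut_out("scene","stamp_square")[0]["region"]},"stamp_square",.03))
for d in cut_out("scene","stamp_long")[:2]: print("long",d["conf"],fit({"scene":d["region"]},"stamp_long"))
print(go([.4325,.2765,.047],-.045))
E
```

```text
t7.0 [ 0.5201 -0.066   0.0779] yaw-0.043 z [-0.001  0.001 -1.   ] F [ 0.5  0.2 -0.6] w0.0261 g20.0
 t8.2 [0.5348 0.2543 0.1585] yaw-0.045 z [ 0.001  0.    -1.   ] F [ 0.9 -0.7  0.1] w0.0550 g0.0
sq (np.float64(0.7154676634842303), np.float64(0.3038691171161964), np.float64(1.70465662039478), np.float64(0.4984615384615385))
long 0.95 (np.float64(0.4312180125035401), np.float64(0.2755976141619703), np.float64(0.5671243821651899), np.float64(0.8418756815703381))
[-1.287 -0.24   1.389  0.    -0.     0.002]
```

View pics/s1.png

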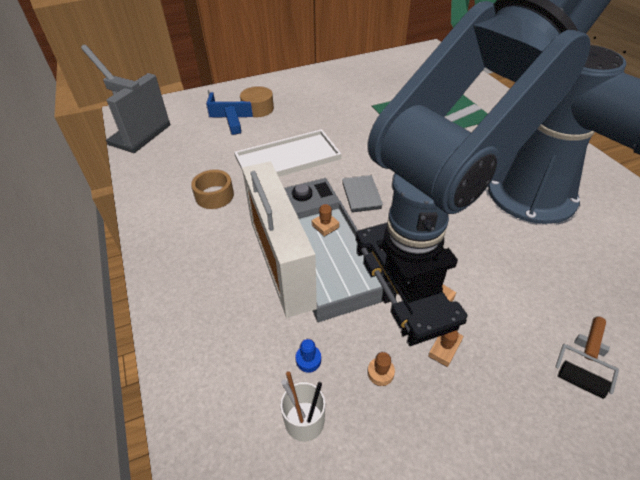

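The square stamp stands on the bed at (325,220). The long one is still at (446,345) and the round one at (382,368). Next is the long stamp.

```bash
python3 -m inch '[-1,-0.24,0,0,0,0,-1,-0.24,0,0,0,0,-1,-0.24,0,0,0,0]' >/dev/null
python3 -m inch '[-0.29,0,0.9,0,0,0,-0.29,0,0.9,0,0,0,-0.29,0,0.9,0,0,0,-0.29,0,0.9,0,0,0]' >/dev/null
python3 -m inch '[0,0,0.25,0,0,0,0,0,0.49,0,0,0,0,0,0.49,0,0,0,0,0,0.49,0,0,0]' >/dev/null
python3 -c "from h import *;st()"
python3 -m inch '[0,0,0,0,0,0,0,0,0,0,0,0,0,0,0,0,0,0,0,0,0,0,0,0,0,0,0,0,0,0,0,0,0,0,0,0,0,0,0,0,0,0]' 15 20 >/dev/null
python3 -c "from h import *;st()"
python3 -m inch '[0,0,-1,0,0,0,0,0,-1,0,0,0,0,0,-1,0,0,0,0,0,-1,0,0,0,0,0,-1,0,0,0]' >/dev/null
python3 -c "from h import *;st();print(go([.5236,.0127,.0785],-.045))"
```

```text
t9.3 [0.4344 0.2755 0.048 ] yaw-0.047 z [ 0.002  0.001 -1.   ] F [0.4 0.3 1.4] w0.0548 g0.0
 t9.9 [0.433  0.276  0.0474] yaw-0.045 z [ 0.001  0.    -1.   ] F [-0.2  0.1  4.7] w0.0258 g20.0
 t10.3 [0.4322 0.2757 0.1267] yaw-0.045 z [-0.001 -0.    -1.   ] F [ 0.6  0.3 -1.3] w0.0260 g20.0
[ 1.291  3.232  0.603  0.     0.    -0.   ]
```

```bash
for i in 1 2 3; do python3 -m inch '[0.42,1,0,0,0,0,0.42,1,0,0,0,0,0.42,1,0,0,0,0]'>/dev/null; done
python3 -m inch '[0.03,0.23,0,0,0,0,0.03,0.23,0,0,0,0,0.03,0.23,0,0,0,0,0.03,0.23,0.3,0,0,0,0.03,0.23,0.5,0,0,0,0.03,0.23,0.61,0,0,0,0.03,0.23,0.61,0,0,0,0.03,0.23,0.61,0,0,0]'>/dev/null
python3 -c "from h import *;st()"
python3 -m inch '[0,0,0,0,0,0,0,0,0,0,0,0,0,0,0,0,0,0]' 55 20 >/dev/null
python3 -m inch '[0,0,-1,0,0,0,0,0,-1,0,0,0,0,0,-1,0,0,0]' >/dev/null
for i in 1 2 ; do python3 -m inch '[0,-1,0,0,0,0,0,-1,0,0,0,0]'>/dev/null; done
python3 - <<'E'
from h import *
st()
camera("scene");im=camera("top");cv2.imwrite("pics/t1.png",im[:,:,::-1])
for n in("scene","top"):
  for d in cut_out(n,"stamp_round")[:2]: print("round",n,d["conf"],fit({n:d["region"]},"stamp_round"))
print(go([.562,.273,.047],-.045))
E
```

```text
t11.8 [0.5234 0.0142 0.0775] yaw-0.044 z [-0.002  0.001 -1.   ] F [-0.  -0.2 -0.5] w0.0259 g20.0
 t12.6 [0.5314 0.1745 0.1586] yaw-0.047 z [ 0.001  0.    -1.   ] F [-0.1 -1.1  0.6] w0.0548 g0.0
round scene 0.74 (np.float64(0.5603338566422792), np.float64(0.2722642287862651), np.float64(2.512986284308184), np.float64(0.9462227912932138))
round scene 0.71 (np.float64(0.6651378950135112), np.float64(0.2001568787337389), np.float64(2.3911229672043444), np.float64(0.8656716417910447))
round top 0.7 (np.float64(0.6684329756318332), np.float64(0.20444000568385337), np.float64(0.674285167239433), np.float64(0.8734177215189873))
[ 0.333 -1.255  1.39   0.    -0.     0.002]
```

```bash
python3 -m inch '[0.33,-1,0,0,0,0,0.33,-1,0,0,0,0,0.33,-1,0,0,0,0]' >/dev/null
python3 -m inch '[0,-0.25,0.9,0,0,0,0,-0.25,0.9,0,0,0,0,-0.25,0.9,0,0,0]' >/dev/null
python3 -m inch '[0,0,0.25,0,0,0,0,0,0.49,0,0,0,0,0,0.49,0,0,0,0,0,0.49,0,0,0]' >/dev/null
python3 -c "from h import *;st()"
python3 -m inch '[0,0,0,0,0,0,0,0,0,0,0,0,0,0,0,0,0,0,0,0,0,0,0,0,0,0,0,0,0,0,0,0,0,0,0,0,0,0,0,0,0,0]' 15 20 >/dev/null
python3 -c "from h import *;st()"
python3 -m inch '[0,0,-1,0,0,0,0,0,-1,0,0,0,0,0,-1,0,0,0,0,0,-1,0,0,0,0,0,-1,0,0,0]' >/dev/null
python3 -c "from h import *;st();print(go([.5272,.0926,.0785],-.045))"
```

```text
t13.6 [0.5622 0.2699 0.0474] yaw-0.047 z [-0.002 -0.001 -1.   ] F [-0.   0.2  0.7] w0.0549 g0.0
 t14.2 [0.5627 0.2718 0.0477] yaw-0.045 z [ 0.001  0.    -1.   ] F [-0.9  0.1  5.1] w0.0263 g20.0
 t14.6 [0.5617 0.2714 0.1267] yaw-0.045 z [-0.001 -0.    -1.   ] F [ 0.3 -0.5 -1.2] w0.0262 g20.0
[-3.290e-01  2.252e+00  6.040e-01  0.000e+00  1.000e-03 -0.000e+00]
```

```bash
python3 -m inch '[-0.33,1,0,0,0,0,-0.33,1,0,0,0,0,-0.33,1,0,0,0,0]'>/dev/null
python3 -m inch '[0,1,0,0,0,0,0,1,0,0,0,0,0,1,0,0,0,0]'>/dev/null
python3 -m inch '[0,0.25,0,0,0,0,0,0.25,0,0,0,0,0,0.25,0,0,0,0,0,0.25,0.3,0,0,0,0,0.25,0.5,0,0,0,0,0.25,0.62,0,0,0,0,0.25,0.62,0,0,0,0,0.25,0.62,0,0,0]'>/dev/null
python3 -c "from h import *;st()"
python3 -m inch '[0,0,0,0,0,0,0,0,0,0,0,0,0,0,0,0,0,0]' 55 20 >/dev/null
python3 -m inch '[0,0,-1,0,0,0,0,0,-1,0,0,0,0,0,-1,0,0,0]' >/dev/null
python3 -m inch '[-0.8,-1,-1,0,0,0,-0.8,-1,-1,0,0,0,-0.8,-1,-1,0,0,0]'>/dev/null
python3 -m inch '[-0.8,-1,-1,0,0,0,-0.8,-1,-1,0,0,0,-0.8,-1,-1,0,0,0]'>/dev/null
python3 - <<'E'
from h import *
st()
im=camera("scene");t=camera("top");cv2.imwrite("pics/st2.png",np.hstack([im[130:330,200:400],t[150:350,230:430]])[:,:,::-1].repeat(2,0).repeat(2,1))
E
```

```text
t15.8 [0.5273 0.0939 0.0766] yaw-0.045 z [-0.002  0.    -1.   ] F [ 0.3  0.3 -0.3] w0.0260 g20.0
 t16.8 [0.4103 0.2532 0.3126] yaw-0.046 z [ 0.001  0.    -1.   ] F [0.8 1.6 0. ] w0.0550 g0.0
```

View pics/st2.png

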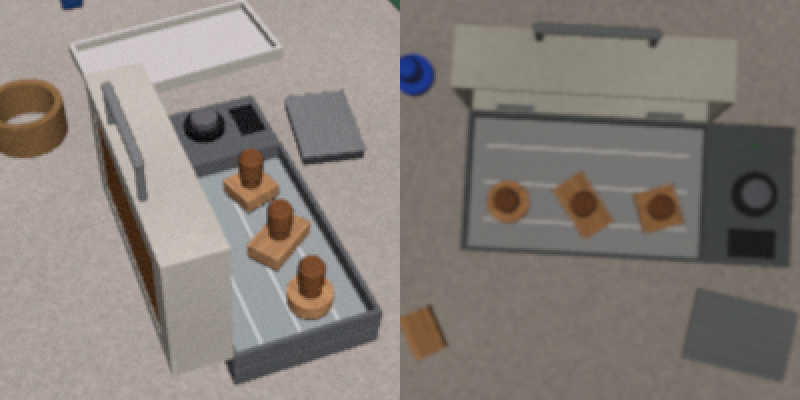

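All three stamps stand on the bed. Next I work out the handle position and the hinge arc.

```bash
cat >> h.py <<'E'
U=np.array([.5436,.0118,0]);Ru=R.from_euler('z',-.0446)
def bar(th,y=0):
    c,s=np.cos(th),np.sin(th);x,z=-.19,.05
    return U+Ru.apply([.075+c*x+s*z,y,.05-s*x+c*z])
def arc(a,b,n):
    "unit tool rows (yaw pi/2-.045) per step from bar(a): shift y,z cumulative units"
    d=[Ru.inv().apply(bar(t)-bar(a)) for t in np.linspace(a,b,n+1)[1:]]
    print([[0,round(v[0]/.08,2),round(-v[2]/.08,2)] for v in d])
E
python3 - <<'E'
from h import *
for th in(1.5,1.57,1.6,1.65): print(th,np.round(bar(th),4),proj("top",[bar(th,.052),bar(th,-.052)]).round(1).tolist(),proj("scene",[bar(th,.052),bar(th,-.052)]).round(1).tolist())
print(go(bar(1.57)+[0,0,.05],np.pi/2-.045))
E
python3 - <<'E'
import cv2
a=cv2.imread("pics/st2.png")
cv2.imwrite("pics/c3.png",cv2.resize(a[60:220,80:180],None,fx=4,fy=3.5))
E
```

```text
1.5 [0.6549 0.0068 0.2431] [[298.0, 171.0], [357.6, 174.2]] [[275.6, 208.7], [259.2, 170.9]]
1.57 [0.6683 0.0062 0.24  ] [[298.5, 163.8], [357.8, 167.1]] [[267.7, 212.1], [251.9, 174.0]]
1.6 [0.674  0.006  0.2385] [[298.8, 160.8], [357.8, 164.1]] [[264.3, 213.7], [248.9, 175.5]]
1.65 [0.6833 0.0056 0.2354] [[299.1, 156.0], [357.9, 159.3]] [[258.9, 216.5], [243.9, 178.0]]
[ 3.338e+00  2.992e+00  3.310e-01  1.000e-03 -6.000e-03 -9.970e-01]
```

View pics/c3.png

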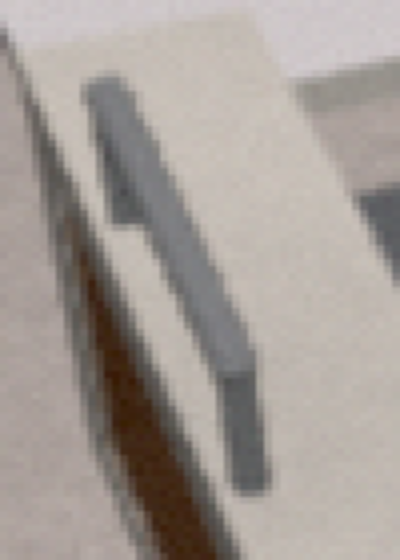

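The bar ends at scene (252.9,172.9) and (269.4,212) put the shell at about 1.555 rad. Now I turn the tool and move over the bar.

```bash
python3 -m inch '[0,0,0,0,0,-1,0,0,0,0,0,-1,0,0,0,0,0,-1,0,0,0,0,0,-1,0,0,0,0,0,-1,0,0,0,0,0,-1,0,0,0,0,0,-1,0,0,0,0,0,-1,0,0,0,0,0,-1,0,0,0,0,0,-1,0,0,0,0,0,-1,0,0,0,0,0,-1,0,0,0,0,0,-1,0,0,0,0,0,-1]' 50 >/dev/null
for i in 1 2 3; do python3 -m inch '[-1,1,0,0,0,0,-1,1,0,0,0,0,-1,1,0,0,0,0]'>/dev/null; done
python3 -m inch '[0,0.3,0,0,0,0,0,0.3,0,0,0,0,0,0.3,0,0,0,0,0,0.3,0,0,0,0]'>/dev/null
python3 -c "from h import *;st();print(go(bar(1.555)+[0,0,.003],np.pi/2-.045));arc(1.555,1.175,6);arc(1.175,.795,6);arc(.795,.4,6);arc(.4,.0,7)"
```

```text
t19.1 [6.637e-01 5.000e-04 3.102e-01] yaw1.524 z [-0.002  0.    -1.   ] F [ 0.4 -0.1 -0.2] w0.0500 g0.0
[ 0.075  0.021  0.831 -0.002 -0.    -0.001]
[[0, np.float64(-0.15), np.float64(-0.03)], [0, np.float64(-0.31), np.float64(-0.06)], [0, np.float64(-0.46), np.float64(-0.07)], [0, np.float64(-0.62), np.float64(-0.07)], [0, np.float64(-0.77), np.float64(-0.06)], [0, np.float64(-0.93), np.float64(-0.05)]]
[[0, np.float64(-0.15), np.float64(0.03)], [0, np.float64(-0.3), np.float64(0.06)], [0, np.float64(-0.45), np.float64(0.11)], [0, np.float64(-0.6), np.float64(0.16)], [0, np.float64(-0.74), np.float64(0.23)], [0, np.float64(-0.88), np.float64(0.3)]]
[[0, np.float64(-0.14), np.float64(0.08)], [0, np.float64(-0.27), np.float64(0.18)], [0, np.float64(-0.39), np.float64(0.28)], [0, np.float64(-0.51), np.float64(0.39)], [0, np.float64(-0.62), np.float64(0.51)], [0, np.float64(-0.73), np.float64(0.63)]]
[[0, np.float64(-0.08), np.float64(0.11)], [0, np.float64(-0.16), np.float64(0.23)], [0, np.float64(-0.23), np.float64(0.35)], [0, np.float64(-0.29), np.float64(0.48)], [0, np.float64(-0.34), np.float64(0.61)], [0, np.float64(-0.39), np.float64(0.74)], [0, np.float64(-0.43), np.float64(0.88)]]
```

```bash
python3 -m inch '[0,0.02,0.4,0,0,0,0,0.02,0.7,0,0,0,0,0.02,0.83,0,0,0,0,0.02,0.83,0,0,0]' 50 12 >/dev/null
python3 -c "from h import *;st()"
python3 -m inch '[0,0,0,0,0,0,0,0,0,0,0,0,0,0,0,0,0,0,0,0,0,0,0,0,0,0,0,0,0,0,0,0,0,0,0,0,0,0,0,0,0,0,0,0,0,0,0,0]' 3 12 >/dev/null
python3 -c "from h import *;st()"
python3 -m inch '[0,-0.08,-0.02,0,0,0,0,-0.15,-0.03,0,0,0,0,-0.23,-0.05,0,0,0,0,-0.31,-0.06,0,0,0,0,-0.38,-0.07,0,0,0,0,-0.46,-0.07,0,0,0,0,-0.54,-0.07,0,0,0,0,-0.62,-0.07,0,0,0,0,-0.7,-0.07,0,0,0,0,-0.77,-0.06,0,0,0,0,-0.85,-0.06,0,0,0,0,-0.93,-0.05,0,0,0]' >/dev/null
python3 -c "from h import *;st();print(bar(1.175))"
```

```text
t19.5 [0.6633 0.0014 0.2418] yaw1.526 z [-0.007  0.001 -1.   ] F [0.4 0.7 0.1] w0.0503 g0.0
 t20.1 [6.675e-01 3.000e-04 2.456e-01] yaw1.525 z [ 0.004 -0.    -1.   ] F [2.5 0.9 1. ] w0.0097 g12.0
 t21.1 [0.5908 0.0037 0.2486] yaw1.525 z [-0.001 -0.    -1.   ] F [ 2.3 -1.   2.7] w0.0094 g12.0
[0.59143369 0.0096652  0.24458822]
```

```bash
python3 -m inch '[0,-0.08,0.01,0,0,0,0,-0.15,0.03,0,0,0,0,-0.23,0.04,0,0,0,0,-0.3,0.06,0,0,0,0,-0.38,0.08,0,0,0,0,-0.45,0.11,0,0,0,0,-0.53,0.13,0,0,0,0,-0.6,0.16,0,0,0,0,-0.67,0.2,0,0,0,0,-0.74,0.23,0,0,0,0,-0.81,0.26,0,0,0,0,-0.88,0.3,0,0,0]' >/dev/null
python3 -c "from h import *;st();print(bar(.795))"
python3 -m inch '[0,-0.07,0.04,0,0,0,0,-0.14,0.08,0,0,0,0,-0.21,0.13,0,0,0,0,-0.27,0.18,0,0,0,0,-0.33,0.23,0,0,0,0,-0.39,0.28,0,0,0,0,-0.45,0.33,0,0,0,0,-0.51,0.39,0,0,0,0,-0.57,0.45,0,0,0,0,-0.62,0.51,0,0,0,0,-0.68,0.57,0,0,0,0,-0.73,0.63,0,0,0]' >/dev/null
python3 -c "from h import *;st();print(bar(.4))"
```

```text
t22.1 [0.5212 0.007  0.2246] yaw1.525 z [ 0. -0. -1.] F [ 1.4 -2.2  1. ] w0.0096 g12.0
[0.52126131 0.01279697 0.22064832]
 t23.1 [0.4633 0.0097 0.174 ] yaw1.525 z [ 0.001  0.    -1.   ] F [ 4.1 -0.6 -0.2] w0.0093 g12.0
[0.46314941 0.01539048 0.17004253]
```

```bash
python3 -m inch '[0,-0.04,0.06,0,0,0,0,-0.08,0.11,0,0,0,0,-0.12,0.17,0,0,0,0,-0.16,0.23,0,0,0,0,-0.2,0.29,0,0,0,0,-0.23,0.35,0,0,0,0,-0.26,0.42,0,0,0,0,-0.29,0.48,0,0,0,0,-0.32,0.55,0,0,0,0,-0.34,0.61,0,0,0,0,-0.37,0.68,0,0,0,0,-0.39,0.74,0,0,0,0,-0.4,0.78,0,0,0,0,-0.41,0.8,0,0,0]' >/dev/null
python3 -c "from h import *;st();print(bar(0))"
python3 -m inch '[0,-0.01,0.02,0,0,0,0,-0.01,0.04,0,0,0,0,-0.02,0.05,0,0,0,0,-0.02,0.06,0,0,0,0,-0.02,0.07,0,0,0,0,-0.03,0.08,0,0,0,0,-0.03,0.09,0,0,0,0,-0.03,0.09,0,0,0]' >/dev/null
python3 -c "from h import *;st()"
```

```text
t24.3 [0.4308 0.011  0.11  ] yaw1.525 z [ 0.001 -0.    -1.   ] F [ 6.1  0.7 -0.3] w0.0097 g12.0
[0.42871436 0.0169273  0.1       ]
 t25.0 [0.43   0.0109 0.1048] yaw1.525 z [ 0.005 -0.001 -1.   ] F [ 4.3  1.1 14.1] w0.0096 g12.0
```

```bash
python3 -m inch '[0,0,0.02,0,0,0,0,0,0.03,0,0,0,0,0,0.03,0,0,0,0,0,0.03,0,0,0]' >/dev/null
python3 -c "from h import *;st()"
python3 -m inch '[0,0,0,0,0,0,0,0,0,0,0,0,0,0,0,0,0,0]' 45 12 >/dev/null
python3 -m inch '[0,0,-1,0,0,0,0,0,-1,0,0,0,0,0,-1,0,0,0]' >/dev/null
python3 - <<'E'
from h import *
st()
im=camera("scene");t=camera("top");cv2.imwrite("pics/st3.png",np.hstack([im[130:330,200:400],t[150:350,230:430]])[:,:,::-1].repeat(2,0).repeat(2,1))
b=U+Ru.apply([0,-.178,.072]);print(b,go(b+[0,0,.06],np.pi/2-.045))
print(proj("scene",[bar(0,.052),bar(0,-.052)]).tolist())
print(proj("scene",[U+Ru.apply(v) for v in([-.075,.13,.108],[-.075,-.13,.108],[.075,.13,.108])]).tolist())
E
```

```text
t25.3 [0.43   0.0108 0.1024] yaw1.525 z [ 0.005 -0.001 -1.   ] F [ 4.5  0.4 15.2] w0.0098 g12.0
 t25.8 [0.4394 0.0091 0.1857] yaw1.524 z [ 0.026 -0.005 -1.   ] F [ 17.5  -0.5 -12.9] w0.0495 g8.8
[ 0.53566383 -0.16602299  0.072     ] [-2.128e+00  1.297e+00  6.790e-01  1.600e-02  2.000e-03 -1.000e-03]
[[393.90269465231336, 234.44458305970477], [371.50888096498045, 201.07668296084066]]
[[393.9287979416448, 266.30338539811345], [340.0490379204582, 180.40451915058327], [315.32827919995003, 290.0185715339433]]
```

View pics/st3.png

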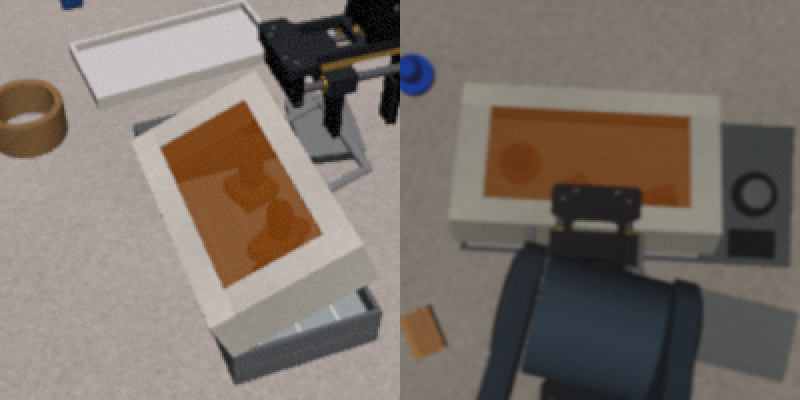

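The shell came up again: the 45 mm opening wedged the rear finger against its front, and it lifted to about 0.25 rad. I will narrow the fingers, back off, and push the roof's front edge down with closed fingertips.

```bash
python3 -m inch '[0,0,0,0,0,0,0,0,0,0,0,0,0,0,0,0,0,0,0,0,0,0,0,0]' 24 12 >/dev/null
python3 -c "from h import *;st()"
python3 -m inch '[0,0,-0.3,0,0,0,0,0,-0.6,0,0,0,0,0,-1,0,0,0,0,0,-1,0,0,0]' >/dev/null
python3 -m inch '[0,0,0,0,0,0,0,0,0,0,0,0,0,0,0,0,0,0,0,0,0,0,0,0]' 0 12 >/dev/null
python3 - <<'E'
from h import *
st()
p=U+Ru.apply([-.06,0,.13]);print(p,go(p,np.pi/2-.045))
im=camera("scene");cv2.imwrite("pics/st4.png",im[130:330,200:400,::-1].repeat(2,0).repeat(2,1))
E
```

```text
t26.2 [0.4253 0.0119 0.1799] yaw1.526 z [-0.006  0.001 -1.   ] F [-0.3  0.1 -0.7] w0.0279 g0.0
 t26.9 [0.4267 0.0115 0.2595] yaw1.525 z [-0.004  0.001 -1.   ] F [ 0.4 -1.1  0.4] w0.0056 g0.0
[0.48365966 0.01447511 0.13      ] [ 0.068  0.715  1.615 -0.002 -0.    -0.   ]
```

View pics/st4.png

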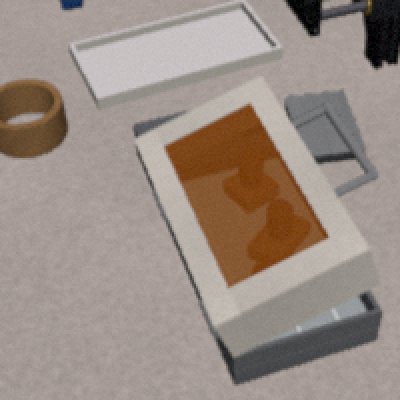

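The gripper is free and the shell sits ajar at a small angle. Now I press the front rim down.

```bash
python3 -m inch '[0,0.71,0,0,0,0,0,0.71,0,0,0,0,0,0.71,0.5,0,0,0,0,0.71,0.9,0,0,0,0,0.71,0.9,0,0,0]' 0 12 >/dev/null
python3 -c "from h import *;st()"
python3 -m inch '[0,0,0.06,0,0,0,0,0,0.12,0,0,0,0,0,0.18,0,0,0,0,0,0.24,0,0,0,0,0,0.3,0,0,0,0,0,0.36,0,0,0,0,0,0.42,0,0,0,0,0,0.48,0,0,0,0,0,0.54,0,0,0,0,0,0.58,0,0,0,0,0,0.62,0,0,0,0,0,0.65,0,0,0,0,0,0.65,0,0,0]' >/dev/null
python3 -c "from h import *;st()"
```

```text
t27.4 [0.4805 0.0094 0.1832] yaw1.525 z [-0.014  0.003 -1.   ] F [-0.3  0.4 -0.3] w0.0004 g0.0
 t28.4 [0.4853 0.0086 0.1365] yaw1.525 z [ 0.001 -0.    -1.   ] F [ 0.6 -0.6 -0. ] w0.0005 g0.0
```

```bash
python3 -m inch '[0,0,0.02,0,0,0,0,0,0.04,0,0,0,0,0,0.06,0,0,0,0,0,0.06,0,0,0]' >/dev/null
python3 -c "from h import *;st()"
python3 -m inch '[0,0,0.02,0,0,0,0,0,0.04,0,0,0,0,0,0.04,0,0,0]' >/dev/null
python3 - <<'E'
from h import *
st()
im=camera("scene");cv2.imwrite("pics/st5.png",im[130:330,200:400,::-1].repeat(2,0).repeat(2,1))
E
```

```text
t28.8 [0.4849 0.0087 0.1318] yaw1.525 z [ 0.  0. -1.] F [-0.1  0.3 -0.6] w0.0003 g0.0
 t29.0 [0.485  0.0086 0.1303] yaw1.526 z [ 0.001 -0.    -1.   ] F [-3.  -0.2 14.9] w0.0006 g7.2
```

View pics/st5.png

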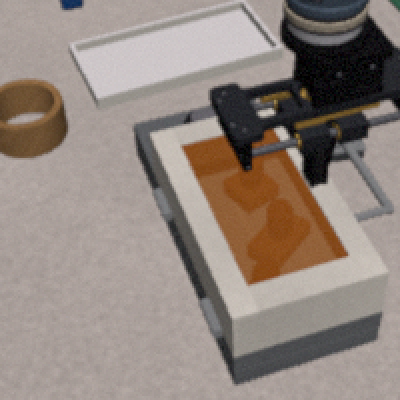

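The shell looks flush: its edges meet along the visible side, and the contact height of 0.108 m matches. I give it a small extra press and go to the button.

```bash
python3 -m inch '[0,0,0.02,0,0,0,0,0,0.04,0,0,0,0,0,0.04,0,0,0]' >/dev/null
python3 -c "from h import *;st()"
python3 -m inch '[0,0,-0.6,0,0,0,0,0,-0.6,0,0,0,0,0,-0.6,0,0,0]' >/dev/null
for i in 1 2; do python3 -m inch '[-1,0.36,0,0,0,0,-1,0.36,0,0,0,0,-1,0.36,0,0,0,0]' >/dev/null; done
python3 -m inch '[-0.15,0,0,0,0,0,-0.15,0,0,0,0,0,-0.15,0,0,0,0,0,-0.15,0,0,0,0,0]' >/dev/null
python3 - <<'E'
from h import *
st();b=U+Ru.apply([0,-.178,.072]);print(b,go(b+[0,0,.022],np.pi/2-.045))
im=camera("scene");cv2.imwrite("pics/st6.png",im[130:330,200:400,::-1].repeat(2,0).repeat(2,1))
E
```

```text
t29.3 [0.485  0.0086 0.13  ] yaw1.526 z [ 0.002 -0.001 -1.   ] F [-9.4  1.4 40.1] w0.0002 g20.1
 t30.4 [ 0.5336 -0.1645  0.173 ] yaw1.526 z [-0.002  0.001 -1.   ] F [-1.   0.2  0.3] w0.0005 g0.0
[ 0.53566383 -0.16602299  0.072     ] [-0.019  0.028  0.988 -0.001 -0.001  0.   ]
```

View pics/st6.png

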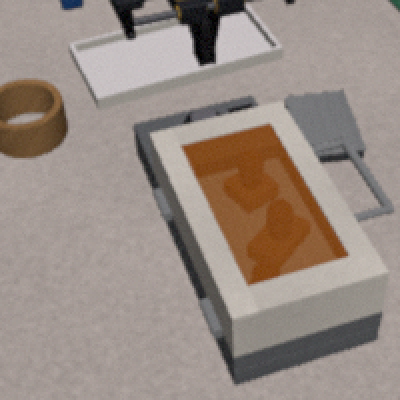

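The shell stays flush with nothing touching it. Now the button.

```bash
python3 -m inch '[-0.02,0.03,0.4,0,0,0,-0.02,0.03,0.8,0,0,0,-0.02,0.03,0.92,0,0,0,-0.02,0.03,0.92,0,0,0,-0.02,0.03,0.92,0,0,0]' >/dev/null
python3 -c "from h import *;st()"
python3 -m inch '[0,0,0.03,0,0,0,0,0,0.06,0,0,0,0,0,0.09,0,0,0,0,0,0.12,0,0,0,0,0,0.14,0,0,0,0,0,0.14,0,0,0]' >/dev/null
python3 -c "from h import *;st()"
```

```text
t30.9 [ 0.5367 -0.1667  0.1001] yaw1.526 z [-0.001  0.001 -1.   ] F [-0.8 -0.4 -0.2] w0.0005 g0.0
 t31.4 [ 0.5377 -0.1679  0.0894] yaw1.525 z [ 0.002 -0.001 -1.   ] F [1.6 1.1 4.9] w0.0005 g2.1
```

```bash
python3 -m inch '[0,0,0.02,0,0,0,0,0,0.03,0,0,0,0,0,0.03,0,0,0]' >/dev/null
python3 -c "from h import *;st()"
for i in 1 2 3 4; do python3 -m inch '[0,0,0,0,0,0,0,0,0,0,0,0,0,0,0,0,0,0,0,0,0,0,0,0,0,0,0,0,0,0,0,0,0,0,0,0,0,0,0,0,0,0,0,0,0,0,0,0,0,0,0,0,0,0,0,0,0,0,0,0,0,0,0,0,0,0,0,0,0,0,0,0,0,0,0,0,0,0,0,0,0,0,0,0,0,0,0,0,0,0]' >/dev/null
python3 -c "from h import *;st()"; done
```

```text
t31.6 [ 0.5378 -0.1679  0.0883] yaw1.525 z [ 0.002 -0.001 -1.   ] F [-0.1  0.9 12.4] w0.0002 g6.5
 t32.9 [ 0.5378 -0.1679  0.0883] yaw1.525 z [ 0.003 -0.001 -1.   ] F [-0.5  2.2 13.1] w0.0006 g6.6
 t34.1 [ 0.5378 -0.1679  0.0883] yaw1.525 z [ 0.002 -0.001 -1.   ] F [-0.1  2.1 13.9] w0.0005 g6.6
 t35.4 [ 0.5378 -0.1679  0.0883] yaw1.525 z [ 0.002 -0.001 -1.   ] F [-1.4  0.6 13.2] w0.0005 g6.6
 t36.6 [ 0.5378 -0.1679  0.0883] yaw1.525 z [ 0.003 -0.001 -1.   ] F [-1.1  1.7 12.3] w-0.0001 g6.6
```

Held fully down for 5 s at 13 N. Release, then approach the handle.

```bash
python3 -m inch '[0,0,-0.3,0,0,0,0,0,-0.6,0,0,0,0,0,-1,0,0,0,0,0,-1,0,0,0]' 26 12 >/dev/null
for i in 1 2; do python3 -m inch '[1,-0.65,0,0,0,0,1,-0.65,0,0,0,0,1,-0.65,0,0,0,0]' >/dev/null; done
python3 -c "from h import *;st();print(go(bar(0)+[0,0,.003],np.pi/2-.045));arc(0,.4,6);arc(.4,.8,6);arc(.8,1.18,6);arc(1.18,1.57,6)"
```

```text
t37.5 [0.4339 0.0012 0.1653] yaw1.528 z [-0.009  0.003 -1.   ] F [-1.1  0.   0.8] w0.0260 g0.0
[ 0.191 -0.066  0.78  -0.006 -0.002  0.001]
[[0, np.float64(0.05), np.float64(-0.16)], [0, np.float64(0.1), np.float64(-0.31)], [0, np.float64(0.17), np.float64(-0.46)], [0, np.float64(0.25), np.float64(-0.6)], [0, np.float64(0.34), np.float64(-0.74)], [0, np.float64(0.43), np.float64(-0.88)]]
[[0, np.float64(0.1), np.float64(-0.13)], [0, np.float64(0.22), np.float64(-0.25)], [0, np.float64(0.34), np.float64(-0.36)], [0, np.float64(0.46), np.float64(-0.46)], [0, np.float64(0.6), np.float64(-0.55)], [0, np.float64(0.74), np.float64(-0.64)]]
[[0, np.float64(0.14), np.float64(-0.07)], [0, np.float64(0.28), np.float64(-0.14)], [0, np.float64(0.43), np.float64(-0.19)], [0, np.float64(0.57), np.float64(-0.23)], [0, np.float64(0.73), np.float64(-0.27)], [0, np.float64(0.88), np.float64(-0.29)]]
[[0, np.float64(0.16), np.float64(-0.02)], [0, np.float64(0.32), np.float64(-0.02)], [0, np.float64(0.48), np.float64(-0.02)], [0, np.float64(0.64), np.float64(-0.0)], [0, np.float64(0.79), np.float64(0.02)], [0, np.float64(0.95), np.float64(0.06)]]
```

```bash
python3 -m inch '[0.15,-0.06,0,0,0,0,0.15,-0.06,0,0,0,0,0.15,-0.06,0.3,0,0,0,0.15,-0.06,0.6,0,0,0,0.15,-0.06,0.77,0,0,0,0.15,-0.06,0.77,0,0,0]' >/dev/null
python3 -c "from h import *;st()"
python3 -m inch '[0,0,0,0,0,0,0,0,0,0,0,0,0,0,0,0,0,0,0,0,0,0,0,0,0,0,0,0,0,0]' 3 20 >/dev/null
python3 -c "from h import *;st()"
python3 -m inch '[0,0.02,-0.08,0,0,0,0,0.05,-0.16,0,0,0,0,0.07,-0.23,0,0,0,0,0.1,-0.31,0,0,0,0,0.14,-0.39,0,0,0,0,0.17,-0.46,0,0,0,0,0.21,-0.53,0,0,0,0,0.25,-0.6,0,0,0,0,0.3,-0.67,0,0,0,0,0.34,-0.74,0,0,0,0,0.39,-0.81,0,0,0,0,0.43,-0.88,0,0,0]' >/dev/null
python3 -c "from h import *;st();print(bar(.4))"
```

```text
t38.0 [0.4351 0.0087 0.1024] yaw1.525 z [-0.005  0.001 -1.   ] F [ 0.4 -0.3 -0. ] w0.0263 g0.0
 t38.4 [0.4302 0.0092 0.1048] yaw1.528 z [-0.012  0.    -1.   ] F [-10.1  -6.5  -1.1] w0.0095 g20.0
 t39.4 [0.464  0.0076 0.1753] yaw1.527 z [-0.014 -0.    -1.   ] F [-9.  -4.5  2.3] w0.0092 g20.0
[0.46314941 0.01539048 0.17004253]
```

```bash
python3 -m inch '[0,0.05,-0.06,0,0,0,0,0.1,-0.13,0,0,0,0,0.16,-0.19,0,0,0,0,0.22,-0.25,0,0,0,0,0.28,-0.3,0,0,0,0,0.34,-0.36,0,0,0,0,0.4,-0.41,0,0,0,0,0.46,-0.46,0,0,0,0,0.53,-0.5,0,0,0,0,0.6,-0.55,0,0,0,0,0.67,-0.6,0,0,0,0,0.74,-0.64,0,0,0]' >/dev/null
python3 -c "from h import *;st();print(bar(.8))"
python3 -m inch '[0,0.07,-0.03,0,0,0,0,0.14,-0.07,0,0,0,0,0.21,-0.1,0,0,0,0,0.28,-0.14,0,0,0,0,0.36,-0.16,0,0,0,0,0.43,-0.19,0,0,0,0,0.5,-0.21,0,0,0,0,0.57,-0.23,0,0,0,0,0.65,-0.25,0,0,0,0,0.73,-0.27,0,0,0,0,0.8,-0.28,0,0,0,0,0.88,-0.29,0,0,0]' >/dev/null
python3 -c "from h import *;st();print(bar(1.18))"
python3 -m inch '[0,0.08,-0.01,0,0,0,0,0.16,-0.02,0,0,0,0,0.24,-0.02,0,0,0,0,0.32,-0.02,0,0,0,0,0.4,-0.02,0,0,0,0,0.48,-0.02,0,0,0,0,0.56,-0.01,0,0,0,0,0.64,0,0,0,0,0,0.72,0.01,0,0,0,0,0.79,0.02,0,0,0,0,0.87,0.04,0,0,0,0,0.95,0.06,0,0,0]' >/dev/null
python3 -c "from h import *;st();print(bar(1.57))"
```

```text
t40.4 [0.5252 0.005  0.2284] yaw1.526 z [-0.008 -0.001 -1.   ] F [-9.9 -0.7 10.1] w0.0091 g20.0
[0.52211492 0.01275887 0.22113299]
 t41.4 [0.6005 0.0017 0.2502] yaw1.525 z [ 0.001 -0.    -1.   ] F [-4.2 -1.   4.3] w0.0091 g20.0
[0.592406   0.00962181 0.24472138]
 t42.4 [ 0.6759 -0.0016  0.2441] yaw1.525 z [-0.001  0.    -1.   ] F [-3.8 -1.4 -2.9] w0.0092 g20.0
[0.66832453 0.00623359 0.24003976]
```

```bash
python3 -m inch '[0,0,0,0,0,0,0,0,0,0,0,0,0,0,0,0,0,0,0,0,0,0,0,0]' 35 20 >/dev/null
python3 -c "from h import *;st()"
python3 -m inch '[0,0,-0.4,0,0,0,0,0,-0.9,0,0,0,0,0,-0.9,0,0,0]' >/dev/null
for i in 1 2 3; do python3 -m inch '[-0.5,-1,0,0,0,0,-0.5,-1,0,0,0,0,-0.5,-1,0,0,0,0]' >/dev/null; done
python3 -m inch '[0,0,0,0,0,1,0,0,0,0,0,1,0,0,0,0,0,1,0,0,0,0,0,1,0,0,0,0,0,1,0,0,0,0,0,1,0,0,0,0,0,1,0,0,0,0,0,1,0,0,0,0,0,1,0,0,0,0,0,1,0,0,0,0,0,1,0,0,0,0,0,1,0,0,0,0,0,1,0,0,0,0,0,1]' 55 >/dev/null
python3 - <<'E'
from h import *
st()
im=camera("scene");t=camera("top");cv2.imwrite("pics/st7.png",np.hstack([im[100:350,200:400],t[150:400,230:430]])[:,:,::-1].repeat(2,0).repeat(2,1))
for m in("stamp_square","stamp_long","stamp_round"):
    for d in cut_out("scene",m)[:2]: print(m,round(d["conf"],2),np.round(fit({"scene":d["region"]},m,.03),4))
for y in(.08,0,-.08): print(go(U+Ru.apply([-.02,y,.0775]),-.045))
E
```

```text
t42.7 [ 0.6765 -0.0014  0.2456] yaw1.525 z [ 0.003  0.    -1.   ] F [ 0.4 -0.1  0.3] w0.0285 g0.0
 t44.9 [ 0.4318 -0.1107  0.3175] yaw-0.047 z [ 0.003 -0.001 -1.   ] F [-0.3  0.5 -0.3] w0.0549 g0.0
stamp_square 0.75 [ 0.5194 -0.0696  1.7366  0.8712]
stamp_square 0.17 [0.5668 0.0794 2.7324 0.8505]
stamp_long 0.88 [0.5204 0.0103 3.7906 0.8648]
stamp_round 0.96 [0.5655 0.079  1.1621 0.9039]
stamp_round 0.85 [0.671  0.2151 1.1692 0.8481]
[ 1.088 -2.592  2.994  0.    -0.     0.   ]
[ 1.087 -1.592  2.994  0.    -0.     0.   ]
[ 1.087 -0.592  2.995  0.    -0.     0.   ]
```

View pics/st7.png

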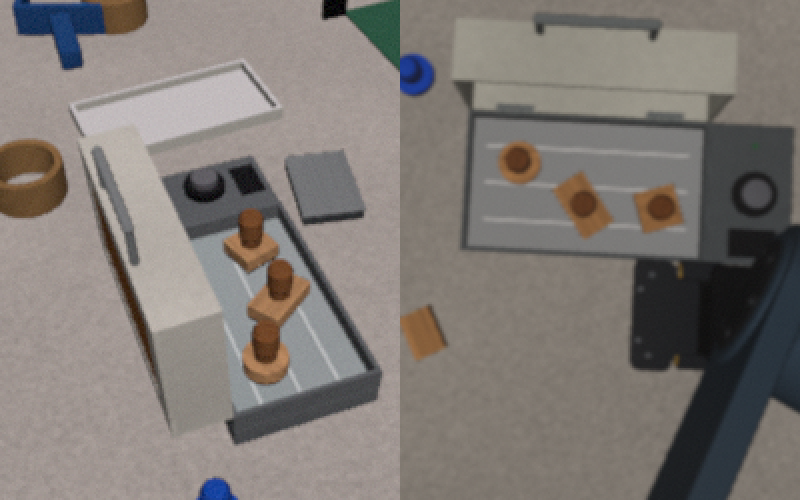

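All stamps stand. The round one was knocked back and is now at about (0.566,0.080). The shell is wide open. Picking the square stamp.

```bash
python3 -m inch '[1,-0.59,1,0,0,0,1,-0.59,1,0,0,0,1,-0.59,1,0,0,0]' >/dev/null
python3 -m inch '[0.08,0,1,0,0,0,0.08,0,1,0,0,0,0.08,0,1,0,0,0]' >/dev/null
python3 -m inch '[0,0,0.5,0,0,0,0,0,0.9,0,0,0,0,0,0.99,0,0,0,0,0,0.99,0,0,0]' >/dev/null
python3 -c "from h import *;st()"
python3 -m inch '[0,0,0,0,0,0,0,0,0,0,0,0,0,0,0,0,0,0,0,0,0,0,0,0,0,0,0,0,0,0,0,0,0,0,0,0,0,0,0,0,0,0]' 15 20 >/dev/null
python3 -c "from h import *;st()"
python3 -m inch '[0,0,-0.9,0,0,0,0,0,-0.9,0,0,0,0,0,-0.9,0,0,0,0,0,-0.9,0,0,0]' >/dev/null
python3 - <<'E'
from h import *
st();camera("top")
d=cut_out("top","dish_in")[0];x,y,a,s=fit({"top":d["region"]},"dish");print(x,y,a,s)
D=R.from_euler('z',(a+np.pi/2)%np.pi-np.pi/2)
for k in(-.08,0,.08):
    p=np.array([x,y,0])+D.apply([k,0,.0545]);print(np.round(p,4),go(p,-.045))
E
```

```text
t46.0 [ 0.5182 -0.0673  0.0773] yaw-0.046 z [-0.003  0.001 -1.   ] F [-0.7 -0.2  0. ] w0.0550 g0.0
 t46.5 [ 0.5195 -0.0675  0.0787] yaw-0.045 z [ 0.002 -0.001 -1.   ] F [-0.9  0.3  6.8] w0.0262 g20.0
 t46.9 [ 0.5201 -0.0677  0.1512] yaw-0.045 z [ 0.004 -0.001 -1.   ] F [-0.5 -0.7 -1.5] w0.0263 g20.0
0.5005214814612277 -0.3789720081192012 3.1544875636455356 0.9862776445510258
[ 0.4205 -0.38    0.0545] [-1.040e+00  3.963e+00  1.183e+00 -0.000e+00  1.000e-03 -0.000e+00]
[ 0.5005 -0.379   0.0545] [-4.200e-02  3.905e+00  1.182e+00 -0.000e+00  1.000e-03 -0.000e+00]
[ 0.5805 -0.3779  0.0545] [ 9.560e-01  3.847e+00  1.180e+00 -0.000e+00  1.000e-03 -0.000e+00]
```

```bash
for i in 1 2 3; do python3 -m inch '[0.32,1,0,0,0,0,0.32,1,0,0,0,0,0.32,1,0,0,0,0]' >/dev/null; done
python3 -m inch '[0,0.85,0.4,0,0,0,0,0.85,0.6,0,0,0,0,0.85,0.6,0,0,0,0,0.85,0.6,0,0,0,0,0.85,0.6,0,0,0]' >/dev/null
python3 -m inch '[0,0,0.2,0,0,0,0,0,0.4,0,0,0,0,0,0.5,0,0,0,0,0,0.58,0,0,0,0,0,0.58,0,0,0]' >/dev/null
python3 -c "from h import *;st()"
python3 -m inch '[0,0,0,0,0,0,0,0,0,0,0,0,0,0,0,0,0,0]' 50 20 >/dev/null
python3 -m inch '[0,0,-1,0,0,0,0,0,-1,0,0,0,0,0,-1,0,0,0]' >/dev/null
python3 -m inch '[0,-1,-0.5,0,0,0,0,-1,-0.5,0,0,0,0,-1,-0.5,0,0,0]' 55 >/dev/null
python3 -m inch '[-0.6,-1,0,0,0,0,-0.6,-1,0,0,0,0,-0.6,-1,0,0,0,0]' >/dev/null
for i in 1 2; do python3 -m inch '[0,-1,0,0,0,0,0,-1,0,0,0,0]' >/dev/null; done
python3 - <<'E'
from h import *
st();camera("scene")
for m,z in(("stamp_square",.006),("stamp_long",.03),("stamp_round",.03)):
    for d in cut_out("scene",m)[:2]: print(m,round(d["conf"],2),np.round(fit({"scene":d["region"]},m,z),4))
print(go([.522,.012,.0775],-.045))
E
```

```text
t48.6 [ 0.5821 -0.3774  0.0553] yaw-0.044 z [ 0.  0. -1.] F [-0.2  0.6 -0.5] w0.0258 g20.0
 t49.9 [ 0.5486 -0.0554  0.1758] yaw-0.046 z [ 0.002 -0.    -1.   ] F [ 0.4 -0.3 -0.8] w0.0548 g0.0
stamp_square 0.87 [ 0.58   -0.3855  0.1797  0.6761]
stamp_square 0.17 [0.7106 0.3013 2.242  0.4582]
stamp_long 0.89 [0.5213 0.0119 0.5967 0.9027]
stamp_round 0.91 [0.5661 0.0804 0.7394 0.9392]
stamp_round 0.78 [ 0.6696  0.2161 -0.0148  0.8271]
[-3.740e-01 -8.370e-01  1.227e+00  1.000e-03 -1.000e-03  2.000e-03]
```

```bash
python3 -m inch '[-0.37,-0.84,0,0,0,0,-0.37,-0.84,0,0,0,0,-0.37,-0.84,0.4,0,0,0,-0.37,-0.84,0.8,0,0,0,-0.37,-0.84,0.8,0,0,0]' >/dev/null
python3 -m inch '[0,0,0.3,0,0,0,0,0,0.43,0,0,0,0,0,0.43,0,0,0]' >/dev/null
python3 -c "from h import *;st()"
python3 -m inch '[0,0,0,0,0,0,0,0,0,0,0,0,0,0,0,0,0,0,0,0,0,0,0,0,0,0,0,0,0,0,0,0,0,0,0,0,0,0,0,0,0,0]' 15 20 >/dev/null
python3 -c "from h import *;st()"
python3 -m inch '[0,0,-0.9,0,0,0,0,0,-0.9,0,0,0,0,0,-0.9,0,0,0,0,0,-0.9,0,0,0]' >/dev/null
python3 -m inch '[0,0,-0.5,0,0,0,0,0,-0.5,0,0,0,0,0,-0.5,0,0,0]' >/dev/null
python3 -c "from h import *;st();print(go([.5005,-.379,.0545],-.045))"
```

```text
t50.8 [0.5213 0.0106 0.0757] yaw-0.047 z [-0.003  0.    -1.   ] F [-0.7  0.1  0.2] w0.0552 g0.0
 t51.4 [0.5222 0.0118 0.0776] yaw-0.045 z [ 0.001 -0.    -1.   ] F [-0.3  0.1  5.3] w0.0260 g20.0
 t51.9 [0.5223 0.0117 0.1892] yaw-0.045 z [ 0.002 -0.    -1.   ] F [-0.   0.4 -1.3] w0.0260 g20.0
[-5.400e-02  4.891e+00  1.685e+00  0.000e+00 -1.000e-03 -0.000e+00]
```

```bash
for i in 1 2 3 4; do python3 -m inch '[0,1,0,0,0,0,0,1,0,0,0,0,0,1,0,0,0,0]' >/dev/null; done
python3 -m inch '[-0.05,0.89,0.5,0,0,0,-0.05,0.89,0.9,0,0,0,-0.05,0.89,0.9,0,0,0,-0.05,0.89,0.9,0,0,0]' >/dev/null
python3 -m inch '[0,0,0.3,0,0,0,0,0,0.5,0,0,0,0,0,0.65,0,0,0,0,0,0.78,0,0,0,0,0,0.78,0,0,0]' >/dev/null
python3 -c "from h import *;st()"
python3 -m inch '[0,0,0,0,0,0,0,0,0,0,0,0,0,0,0,0,0,0]' 50 20 >/dev/null
python3 -m inch '[0,0,-1,0,0,0,0,0,-1,0,0,0,0,0,-1,0,0,0]' >/dev/null
python3 -m inch '[0,-1,-1,0,0,0,0,-1,-1,0,0,0,0,-1,-1,0,0,0]' 55 >/dev/null
for i in 1 2 3 4; do python3 -m inch '[0,-1,0,0,0,0,0,-1,0,0,0,0]' >/dev/null; done
python3 - <<'E'
from h import *
st();camera("scene")
for m,z in(("stamp_square",.006),("stamp_long",.006),("stamp_round",.03)):
    for d in cut_out("scene",m)[:2]: print(m,round(d["conf"],2),np.round(fit({"scene":d["region"]},m,z),4))
print(go([.566,.08,.0775],-.045))
E
```

```text
t53.7 [ 0.5    -0.3775  0.0534] yaw-0.045 z [-0.001  0.002 -1.   ] F [-0.3 -0.4 -1.6] w0.0262 g20.0
 t55.1 [0.5181 0.0229 0.2154] yaw-0.046 z [ 0.002 -0.    -1.   ] F [0.3 0.5 0.5] w0.0551 g0.0
stamp_square 0.6 [ 0.5817 -0.3919  0.1144  0.6533]
stamp_long 0.8 [ 0.4978 -0.381   3.7824  0.9236]
stamp_round 0.87 [0.5658 0.0802 1.279  0.8488]
stamp_round 0.8 [0.6707 0.2147 1.7569 0.8344]
[ 5.620e-01 -7.530e-01  1.721e+00  0.000e+00 -1.000e-03  2.000e-03]
```

```bash
python3 -m inch '[0.56,-0.75,0,0,0,0,0.56,-0.75,0,0,0,0,0.56,-0.75,0.5,0,0,0,0.56,-0.75,0.9,0,0,0,0.56,-0.75,0.9,0,0,0]' >/dev/null
python3 -m inch '[0,0,0.4,0,0,0,0,0,0.7,0,0,0,0,0,0.82,0,0,0,0,0,0.82,0,0,0]' >/dev/null
python3 -c "from h import *;st()"
python3 -m inch '[0,0,0,0,0,0,0,0,0,0,0,0,0,0,0,0,0,0,0,0,0,0,0,0,0,0,0,0,0,0,0,0,0,0,0,0,0,0,0,0,0,0]' 15 20 >/dev/null
python3 -c "from h import *;st()"
python3 -m inch '[0,0,-0.9,0,0,0,0,0,-0.9,0,0,0,0,0,-0.9,0,0,0,0,0,-0.9,0,0,0]' >/dev/null
python3 -m inch '[-0.5,0,-0.5,0,0,0,-0.5,0,-0.5,0,0,0,-0.5,0,-0.5,0,0,0]' >/dev/null
python3 - <<'E'
from h import *
st();print(go([.4205,-.38,.0545],-.045))
im=camera("scene");t=camera("top");cv2.imwrite("pics/st8.png",np.hstack([im[100:250,200:400],t[190:340,400:600]])[:,:,::-1].repeat(2,0).repeat(2,1))
E
```

```text
t56.0 [0.5648 0.0773 0.0758] yaw-0.048 z [-0.004  0.    -1.   ] F [ 0.   0.2 -0.3] w0.0550 g0.0
 t56.6 [0.5662 0.0788 0.0778] yaw-0.045 z [ 0.002 -0.    -1.   ] F [-0.1  0.3  5.2] w0.0261 g20.0
 t57.2 [0.5228 0.0809 0.1886] yaw-0.045 z [-0.004  0.    -1.   ] F [ 0.5  0.  -1.4] w0.0261 g20.0
[-1.012e+00  5.813e+00  1.680e+00 -0.000e+00  2.000e-03  0.000e+00]
```

View pics/st8.png

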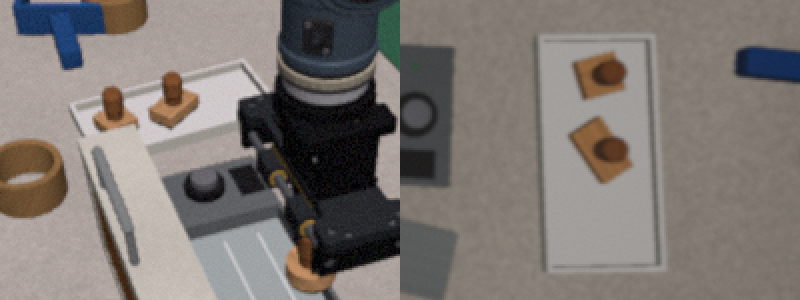

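Both stamps stand upright in the dish. Now the round one goes to x = 0.42.

```bash
for i in 1 2 3 4 5; do python3 -m inch '[-0.2,1,0,0,0,0,-0.2,1,0,0,0,0,-0.2,1,0,0,0,0]' >/dev/null; done
python3 -m inch '[0,0.8,0.5,0,0,0,0,0.8,0.9,0,0,0,0,0.8,0.9,0,0,0,0,0.8,0.9,0,0,0]' >/dev/null
python3 -m inch '[0,0,0.3,0,0,0,0,0,0.5,0,0,0,0,0,0.65,0,0,0,0,0,0.77,0,0,0,0,0,0.77,0,0,0]' >/dev/null
python3 -c "from h import *;st()"
python3 -m inch '[0,0,0,0,0,0,0,0,0,0,0,0,0,0,0,0,0,0]' 50 20 >/dev/null
python3 -m inch '[0,0,-1,0,0,0,0,0,-1,0,0,0,0,0,-1,0,0,0]' >/dev/null
python3 -m inch '[0,-1,-1,0,0,0,0,-1,-1,0,0,0,0,-1,-1,0,0,0]' 35 >/dev/null
python3 -m inch '[0,-1,-1,0,0,0,0,-1,-1,0,0,0,0,-1,-1,0,0,0]' >/dev/null
python3 -m inch '[0,0,0,0,0,-1,0,0,0,0,0,-1,0,0,0,0,0,-1,0,0,0,0,0,-1,0,0,0,0,0,-1,0,0,0,0,0,-1,0,0,0,0,0,-1,0,0,0,0,0,-1,0,0,0,0,0,-1,0,0,0,0,0,-1,0,0,0,0,0,-1,0,0,0,0,0,-1,0,0,0,0,0,-1,0,0,0,0,0,-1]' 40 12 >/dev/null
python3 - <<'E'
from h import *
st();print(go([.6765,-.0014,.3],np.pi/2-.045))
for i in np.linspace(1.6,0,5): print(i,np.round(bar(i),3))
arc(1.61,1.21,6)
E
```

```text
t59.3 [ 0.4251 -0.3785  0.0543] yaw-0.045 z [-0.001  0.001 -1.   ] F [ 0.5  0.2 -1.7] w0.0264 g20.0
 t61.5 [ 0.4319 -0.2195  0.2959] yaw1.526 z [ 0.001 -0.001 -1.   ] F [ 0.2  0.5 -0.6] w0.0400 g0.0
[ 2.859e+00  2.934e+00 -5.000e-02  1.000e-03  1.000e-03  0.000e+00]
1.6 [0.674 0.006 0.238]
1.2000000000000002 [0.596 0.009 0.245]
0.8 [0.522 0.013 0.221]
0.3999999999999999 [0.463 0.015 0.17 ]
0.0 [0.429 0.017 0.1  ]
[[0, np.float64(-0.16), np.float64(-0.04)], [0, np.float64(-0.32), np.float64(-0.07)], [0, np.float64(-0.48), np.float64(-0.1)], [0, np.float64(-0.64), np.float64(-0.11)], [0, np.float64(-0.81), np.float64(-0.11)], [0, np.float64(-0.97), np.float64(-0.09)]]
```

```bash
python3 -m inch '[0.95,0.97,-0.2,0,0,0,0.95,0.97,-0.2,0,0,0,0.95,0.97,-0.2,0,0,0]' >/dev/null
for i in 1 2; do python3 -m inch '[0.95,0.98,0,0,0,0,0.95,0.98,0,0,0,0,0.95,0.98,0,0,0,0]' >/dev/null; done
python3 -m inch '[0,0,0,0,0,0,0,0,0.4,0,0,0,0,0,0.7,0,0,0,0,0,0.82,0,0,0,0,0,0.82,0,0,0]' >/dev/null
python3 -c "from h import *;st()"
python3 -m inch '[0,0,0,0,0,0,0,0,0,0,0,0,0,0,0,0,0,0,0,0,0,0,0,0,0,0,0,0,0,0,0,0,0,0,0,0,0,0,0,0,0,0,0,0,0,0,0,0]' 3 12 >/dev/null
python3 -c "from h import *;st()"
```

```text
t62.6 [ 0.6741 -0.0027  0.2427] yaw1.524 z [-0.007  0.001 -1.   ] F [ 0.4  0.2 -0.2] w0.0402 g0.0
 t63.3 [ 0.6771 -0.0026  0.2466] yaw1.525 z [ 0.002 -0.    -1.   ] F [ 0.1 -0.3  3.9] w0.0096 g12.0
```

```bash
python3 -m inch '[0,-0.08,-0.02,0,0,0,0,-0.16,-0.04,0,0,0,0,-0.24,-0.06,0,0,0,0,-0.32,-0.07,0,0,0,0,-0.4,-0.09,0,0,0,0,-0.48,-0.1,0,0,0,0,-0.56,-0.11,0,0,0,0,-0.64,-0.11,0,0,0,0,-0.73,-0.11,0,0,0,0,-0.81,-0.11,0,0,0,0,-0.89,-0.1,0,0,0,0,-0.97,-0.09,0,0,0]' >/dev/null
python3 -c "from h import *;st();print(bar(1.21));arc(1.21,.8,6);arc(.8,.4,6)"
```

```text
t64.3 [0.5981 0.0009 0.2529] yaw1.525 z [-0. -0. -1.] F [ 2.  -2.4  6.2] w0.0095 g12.0
[0.59825271 0.00936087 0.24541801]
[[0, np.float64(-0.17), np.float64(0.02)], [0, np.float64(-0.33), np.float64(0.06)], [0, np.float64(-0.49), np.float64(0.1)], [0, np.float64(-0.65), np.float64(0.16)], [0, np.float64(-0.8), np.float64(0.23)], [0, np.float64(-0.95), np.float64(0.3)]]
[[0, np.float64(-0.14), np.float64(0.09)], [0, np.float64(-0.27), np.float64(0.18)], [0, np.float64(-0.4), np.float64(0.28)], [0, np.float64(-0.52), np.float64(0.39)], [0, np.float64(-0.63), np.float64(0.51)], [0, np.float64(-0.74), np.float64(0.64)]]
```

```bash
python3 -m inch '[0,-0.08,0.02,0,0,0,0,-0.17,0.04,0,0,0,0,-0.25,0.06,0,0,0,0,-0.33,0.08,0,0,0,0,-0.41,0.1,0,0,0,0,-0.49,0.13,0,0,0,0,-0.57,0.16,0,0,0,0,-0.65,0.19,0,0,0,0,-0.73,0.23,0,0,0,0,-0.8,0.26,0,0,0,0,-0.88,0.29,0,0,0,0,-0.95,0.33,0,0,0]' >/dev/null
python3 -c "from h import *;st()"
python3 -m inch '[0,-0.07,0.04,0,0,0,0,-0.14,0.09,0,0,0,0,-0.21,0.13,0,0,0,0,-0.27,0.18,0,0,0,0,-0.34,0.23,0,0,0,0,-0.4,0.28,0,0,0,0,-0.46,0.33,0,0,0,0,-0.52,0.39,0,0,0,0,-0.58,0.45,0,0,0,0,-0.63,0.51,0,0,0,0,-0.69,0.58,0,0,0,0,-0.74,0.64,0,0,0]' >/dev/null
python3 -c "from h import *;st()"
python3 -m inch '[0,-0.04,0.06,0,0,0,0,-0.08,0.11,0,0,0,0,-0.12,0.17,0,0,0,0,-0.16,0.23,0,0,0,0,-0.2,0.29,0,0,0,0,-0.23,0.35,0,0,0,0,-0.26,0.42,0,0,0,0,-0.29,0.48,0,0,0,0,-0.32,0.55,0,0,0,0,-0.34,0.61,0,0,0,0,-0.37,0.68,0,0,0,0,-0.39,0.74,0,0,0,0,-0.4,0.78,0,0,0,0,-0.41,0.8,0,0,0]' >/dev/null
python3 -c "from h import *;st()"
```

```text
t65.3 [0.5213 0.0043 0.2258] yaw1.526 z [-0.003 -0.    -1.   ] F [ 1.1 -2.1  2.9] w0.0094 g12.0
 t66.3 [0.4635 0.0074 0.1746] yaw1.525 z [ 0.  0. -1.] F [ 1.8 -2.7 -0.4] w0.0090 g12.0
 t67.5 [0.431  0.0088 0.1107] yaw1.525 z [-0.001  0.    -1.   ] F [2.9 1.8 0.2] w0.0094 g12.0
```

Now finish closing softly, release with a narrow opening, lift, and press the rim down.

```bash
python3 -m inch '[0,-0.01,0.02,0,0,0,0,-0.01,0.04,0,0,0,0,-0.02,0.05,0,0,0,0,-0.02,0.06,0,0,0,0,-0.02,0.07,0,0,0,0,-0.03,0.08,0,0,0,0,-0.03,0.09,0,0,0]' >/dev/null
python3 -c "from h import *;st()"
python3 -m inch '[0,0,0,0,0,0,0,0,0,0,0,0,0,0,0,0,0,0,0,0,0,0,0,0]' 24 12 >/dev/null
python3 -c "from h import *;st()"
python3 -m inch '[0,0,-0.3,0,0,0,0,0,-0.7,0,0,0,0,0,-1,0,0,0,0,0,-1,0,0,0]' >/dev/null
python3 -m inch '[0,0.71,-0.3,0,0,0,0,0.71,-0.3,0,0,0,0,0.71,0,0,0,0,0,0.71,0,0,0,0]' 0 12 >/dev/null
python3 -c "from h import *;st()"
```

```text
t68.1 [0.4299 0.0086 0.1055] yaw1.526 z [ 0.003 -0.001 -1.   ] F [ 0.7  1.5 16.5] w0.0096 g12.0
 t68.4 [0.4277 0.0089 0.1037] yaw1.525 z [-0.002  0.    -1.   ] F [-0.3  0.   0.4] w0.0228 g0.0
 t69.1 [0.4844 0.0063 0.1814] yaw1.525 z [-0.005  0.001 -1.   ] F [-1.8  0.8  0. ] w0.0055 g0.0
```

```bash
python3 -m inch '[0,0,0.2,0,0,0,0,0,0.35,0,0,0,0,0,0.45,0,0,0,0,0,0.52,0,0,0,0,0,0.56,0,0,0,0,0,0.6,0,0,0,0,0,0.62,0,0,0,0,0,0.64,0,0,0,0,0,0.65,0,0,0,0,0,0.65,0,0,0]' >/dev/null
python3 -c "from h import *;st()"
python3 -m inch '[0,0,-0.3,0,0,0,0,0,-0.7,0,0,0,0,0,-1,0,0,0]' >/dev/null
python3 -m inch '[0,-1,-1,0,0,0,0,-1,-1,0,0,0,0,-1,-1,0,0,0]' >/dev/null
python3 -m inch '[1,-0.2,-1,0,0,0,1,-0.2,-1,0,0,0,1,-0.2,-1,0,0,0,1,-0.2,-1,0,0,0,1,-0.2,-1,0,0,0]' >/dev/null
python3 - <<'E'
from h import *
st()
im=camera("scene");cv2.imwrite("pics/st9.png",cv2.resize(im[110:340,180:460,::-1],None,fx=2.5,fy=2.5))
E
```

```text
t69.9 [0.4856 0.0062 0.1322] yaw1.525 z [ 0. -0. -1.] F [-0.4  0.2 -0.3] w0.0005 g0.0
 t70.8 [0.3933 0.0911 0.3733] yaw1.528 z [ 0.004 -0.001 -1.   ] F [-0.8  0.4 -0.5] w0.0006 g0.0
```

View pics/st9.png

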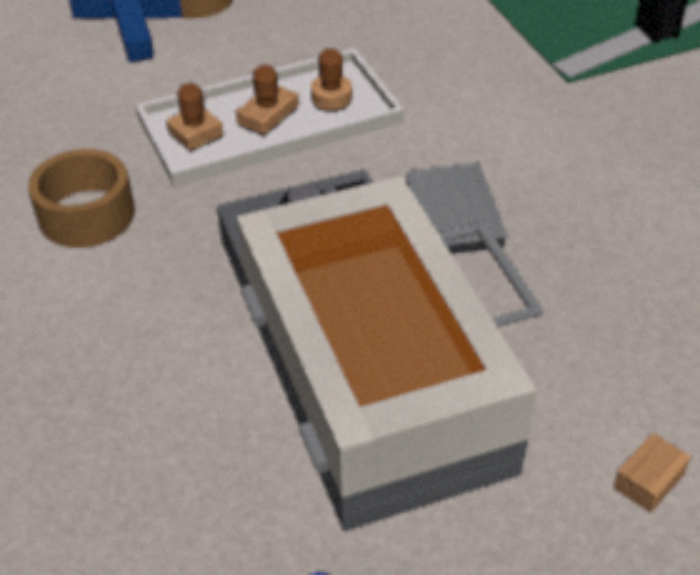

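The picture shows the shell flush, the unit empty and all three stamps upright in the dish. The last press stopped about 2 mm above contact, so I press once more to be sure it is shut.

```bash
python3 -m inch '[-1,0.2,1,0,0,0,-1,0.2,1,0,0,0,-1,0.2,1,0,0,0,-1,0.2,1,0,0,0]' >/dev/null
python3 -m inch '[0,1,1,0,0,0,0,1,1,0,0,0,0,1,1,0,0,0,0,1,1,0,0,0]' >/dev/null
python3 -m inch '[0,0,0.4,0,0,0,0,0,0.8,0,0,0,0,0,0.95,0,0,0,0,0,1,0,0,0,0,0,1,0,0,0]' >/dev/null
python3 -m inch '[0,0,0.02,0,0,0,0,0,0.03,0,0,0,0,0,0.04,0,0,0,0,0,0.05,0,0,0,0,0,0.05,0,0,0]' >/dev/null
python3 -c "from h import *;st()"
python3 -m inch '[0,0,-0.3,0,0,0,0,0,-0.7,0,0,0,0,0,-1,0,0,0]' >/dev/null
python3 -m inch '[0,-1,-1,0,0,0,0,-1,-1,0,0,0,0,-1,-1,0,0,0,0,-1,-1,0,0,0,0,-1,-1,0,0,0,0,-1,-1,0,0,0]' >/dev/null
python3 - <<'E'
from h import *
st();camera("scene");camera("top")
for m in("stamp_square","stamp_long","stamp_round"):
    d=cut_out("scene",m)[0];print(m,round(d["conf"],2),np.round(fit({"scene":d["region"]},m,.006),4))
d=cut_out("top","dish_in")[0];print(fit({"top":d["region"]},"dish"))
E
```

```text
t72.4 [0.4856 0.006  0.1303] yaw1.526 z [ 0.001 -0.001 -1.   ] F [-3.1  0.6 13.4] w0.0004 g7.0
 t73.1 [0.4062 0.0097 0.2882] yaw1.525 z [ 0.002 -0.    -1.   ] F [ 0.6  1.1 -0.5] w0.0005 g0.0
stamp_square 0.64 [ 0.5822 -0.3812  3.2084  0.8558]
stamp_long 0.79 [ 0.5    -0.382   0.7604  0.8736]
stamp_round 0.87 [ 0.424  -0.3821  0.2187  0.8829]
(np.float64(0.501245869149772), np.float64(-0.37949552125455827), np.float64(0.029228368472993305), np.float64(0.7838808352174491))
```

Contact was again at the flush height (0.108 m, 13 N), and all the stamps are in the dish.

```bash
python3 -c "from rig import *;print(hand_in())"
```

```text
the job is handed in; nothing more can be done
None
```

The three stamps present (square, long, round) got their UV cure with the button held fully down for about 5 s. They now stand upright in the dish, and the empty unit is shut flush; I handed the job in at about 73 s, and no verdict was returned. On the first closing the shell lifted again as I released the handle, so I pressed it flush before touching the button.

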